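Set the rinsed bottle on the drying peg and dock the carriage

TASK

Take the narrow-necked clay bottle from its sloping cradle, turn it upside down and set it gently over the steel drying peg, so that its mouth rests flat on the white collar, and let go of it while the peg carriage is still out. Then push the carriage all the way to the blower, until its spring tab clicks down behind the ledge, with the bottle still standing on the peg. Do not drop the bottle or knock the other things about.

Things in the scene. Friction and masses are not known exactly. Their poses are not given: they have to be found in the camera images.
- bottle: unglazed tan stoneware bottle, 165 mm long, 0.2 to 0.4 kg. Origin: centre of its foot; z runs along the bottle from foot to mouth. Round body of 52 mm diameter from 12 to 95 mm along z (the foot tapers to 44 mm), a shoulder to 115 mm, then a straight neck of 34 mm outer diameter. Lies in the cradle; its sides are free to grip 25 to 72 mm from the foot
- mouth (a point): centre of the bottle's mouth, in the plane of the rim, on the bottle's axis, 165 mm from the foot. The bore is 25 mm wide and open for 65 mm from the mouth
- cradle: fixed wooden cradle, board 170 x 80 mm: V rests under the bottle at 12 and 85 mm from its foot, and two posts beside the neck at 115 mm. Origin: on the table under the bottle's axis, 45 mm from the foot, where the axis is 88 mm up; x points along the neck, which slopes 20 degrees below level. Lift the bottle straight up out of it; nothing of it is higher than the bottle
- dock: fixed drying dock: board 160 x 390 mm, two low aluminium rails along its y axis, and a grey blower box (130 x 90 mm, top 162 mm above the table) at its +y end. Origin: on the table, midway between the rails. The carriage slides along the dock's +y axis towards the blower
- carriage (a joint): travel of the wooden peg carriage along the dock's +y axis in m: 0 fully out, 0.100 home against its stop; starts between 0 and 0.03. About 2.5 N of friction; the tab adds up to about 6 N between 0.075 and 0.096, then drops behind the ledge and holds the carriage
- peg_seat (a point): on the carriage: centre of the flat top of the white collar (48 mm wide, 36 mm above the table) at the foot of the upright steel peg; the mouth of the inverted bottle rests here. The peg is 17 mm in diameter with a tapered tip and stands 52 mm above the collar
- peg_tip (a point): top of the peg, 52 mm above peg_seat
- paddle (a point): point on the carriage's upright wooden push paddle (at its end away from the blower, 120 mm from the peg): on the outer face (facing dock -y), mid-width, 15 mm below the top edge. The paddle is 60 mm wide (dock x), 14 mm thick (dock y), its top 92 mm above the table; the space outside it is free
- tab (a joint): bending of the steel spring tab on the carriage's +x side (dock frame), rad: 0 at rest, about 0.055 while its nose rides over the 5 mm ledge on the rail, 0 again once it has clicked behind
- bowl: shallow unglazed bowl, 110 mm wide, 50 mm high; bystander. Origin under its centre
- cup: small grey-brown cup, 68 mm wide, 75 mm high; bystander. Origin under its centre
- teapot: terracotta side-handled teapot, body 90 mm wide, 82 mm high; bystander. Origin under its centre
- jar: amber glass jar with metal cap, 66 mm wide, 90 mm high; bystander. Origin under its centre
- rib: flat wooden throwing rib, 120 x 45 x 8 mm, lying; bystander. Origin under its centre
- brush: wooden glazing brush, 190 mm long, lying; bystander. Origin near its middle, on the table

How it is judged (in metres and radians):
On the way, in this order (a step that is already met when the one before it is completed fails the run):
1. the bottle stands upside down on the peg, mouth on the collar, let go, with the carriage still out (travel under 0.06) (distance between mouth and peg_seat below 0.01 m and angle between bottle's own z axis and vertical above 3.03 rad and value of joint carriage below 0.06 m and contact force between the fingers and bottle below 0.2 N), for 0.2 s.
2. the carriage is home with the tab clicked behind the ledge and the bottle still on the peg (distance between mouth and peg_seat below 0.01 m and angle between bottle's own z axis and vertical above 3.03 rad and value of joint carriage above 0.0955 m and value of joint tab below 0.025 rad), for 0.2 s.
At the end, for the whole second after the job is handed in: The bottle stands at rest upside down on the peg (centre of its mouth within 10 mm of the seat point, axis within 0.11 rad of vertical) and the carriage is home (travel over 0.0955) with the spring tab down behind the ledge (bent less than 0.025 rad) (all of step 2 and linear speed of bottle below 0.02 m/s and angular speed of bottle below 0.2 rad/s); the robot touches nothing.
It fails at once if a bystander is knocked away (moved more than 30 mm) (distance of any of bowl, cup, teapot, jar, rib, brush from where it was at the start of the episode above 0.03 m).
It fails at once if the bottle is dropped onto the peg (moves faster than 0.3 m/s with its mouth within 25 mm of the seat) (distance between mouth and peg_seat below 0.025 m and linear speed of bottle above 0.3 m/s).
It fails at once if the bottle falls (its foot drops below 35 mm above the table) (height (world z) of bottle below 0.035 m).
It also fails if it takes over 64 s, if anything falls off the work surface, if the arm or the gripper's body presses on something with over 40 N, if the wrist force passes 120 N, or if a joint passes its speed limit or range.

ROBOT

A 6-joint arm with a two-finger parallel gripper is mounted at the origin on the work surface. World frame = base frame: x ahead of the robot, y to its left, z up, the work surface at z = 0. Lengths are in mm, angles in rad, forces in N, time in s.
With the tool pointing down it reaches from about 325 to 775 mm from the base axis. Payload 5.5 kg.
Tool frame: the origin (TCP) lies at the very end of the fingers, on their centre line; the grasp point (between the pads) lies bot.tcp_to_grasp behind it (bot.tcp_to_grasp is the distance from the TCP to the grasp point, in mm); x points along the fingers, z is the direction in which the jaws open and shut, and the axes are right-handed (so a half turn about x gives the same grasp; the last joint's range is limited). The gripper opens to 85 mm and grips with 20 to 120 N. Pads are 22 mm wide; open, the fingers measure 114 mm over their backs; the gripper's body (76 mm by 85 mm) begins 54 mm behind the grasp point. The pads swing forward as they close: fully open they stand 13 mm farther back than shut.
Start: joints at [-1.264, 0.091, 1.231, -0, 1.82, -0.057], TCP at [213.497, -560.745, 231.275] pointing down, gripper open.
Joint ranges: [-2.87, 2.87], [-0.86, 2.18], [0.17, 2.46], [-1.51, 4.65], [0.06, 2.69], [-2.65, 2.65]. Speed limits (rad/s): [2.57, 2.57, 3.01, 3.14, 3.14, 3.14].

INTERFACE

Orientations are given as a unit quaternion [x, y, z, w].
In Python, from bench import bot gives the robot as it stands.
- The arm moves only by the tool step_arm, never from a script. Its argument "targets" is a list of rows, each an object of numbers: "wx", "wy", "wz": the turn, a rotation vector about the tool's x, y, z in units of 10 degrees (1.0 is 10 degrees); "x", "y", "z": the shift along the tool's x, y, z in units of 30 mm (1.0 is 30 mm); "jaw": the gripper command: -1 is shut, 1 is fully open, values between are in proportion. A call has exactly 5 rows; each row is the pose to reach, as a shift and turn from the pose commanded when the call began, along the tool's axes at that moment; what a row does not reach only later rows make up. A row lasts 1/8 s, in which the tool goes at most 62.5 mm and 10.7 degrees, less where a joint would pass 70% of its speed; a pose out of reach is approached as far as the arm can. A call with a gripper value outside its range is refused whole. The fingers move at their own pace and stop on an object; "grip_force" is the grip in N (left out, the last holds). Time passes only in rows, so rows that repeat a pose let the fingers close, or fill a call up. It gives the time, the measured TCP pose, the force and the opening at its end, in the units of the state.
- bot.get_state(): the state, without advancing time (a new reading comes with each control period).
- bot.capture(name): name is "scene" or "side" or "wrist"; returns (picture, depth): 420x560x3 uint8, red, green, blue; 420x560 float32, mm along the optical axis (not along the pixel's ray), 0 where there is no reading.
- bot.camera_info(name): a dict with "fx", "fy", "cx", "cy" (pixels), "position" and "rotation" of the camera in the world; the wrist camera has in their place "tool_from_camera" (4x4, takes a point from camera to tool coordinates, whose origin is the TCP and whose axes are the tool frame's). Camera axes: x right, y down, z forward; pixel columns grow to the right and rows downward; lengths in mm; the calibration is good to about 2 mm. The wrist camera is an equidistant fisheye: a pixel r from the principal point sees the ray r / f radians off the axis. A picture is of the moment at which its call begins: read the wrist's pose just before it. camera_info takes no time and is no camera call.
- bot.sign_off(): hands the job in, once; it reports no verdict.
Trained networks look in the newest picture that a camera, given by its name, has taken for a name from the list of things; names that differ only in an ending like _2 or _b are one class to them, and where a whole thing is asked for, a point or a joint stands for the part that bears it (a point fixed in the world has none). Each returns a list of dicts, best first, with "confidence" (0 to 1); they miss things now and then, are a little off and sometimes report something else, mostly with a low value. They report only what shows in the picture. A call takes as long as a camera call.
- bot.masks_of(camera, name): "region" (420x560 bool, what is visible of it) and "extent" ([left, top, right, bottom] in pixels, round what is visible of it).
- bot.spot_point(camera, name): "at" ([row, column] in pixels: a listed point, or the origin of a listed thing).
The state is a dict: "time": time; "qpos": joint angles; "qvel": joint speeds; "joint_efforts": joint torques, N m; "ee_pos": TCP position; "tool_rot": TCP orientation; "force": force on the tool from outside, world axes, zero at the start; "ft_torque": the same for the moment, N m; "grip_width": finger opening in mm.
Only numpy, scipy, OpenCV 4.12 (cv2) and the standard library are available. Lean on these libraries where they do the work, as an engineer would, in place of code of your own. Each camera call takes 0.05 s, during which the arm holds its last target.

## Working session

There is one attempt and no reset: what is moved stays moved. The work goes in short steps, Python scripts to look and compute and a tool call to move; the robot and the scene stay as the last step left them, time stands still between calls to the robot, and variables do not carry over. Pictures are saved under pics/ and viewed, and the job is handed in when it is done.

Besides the shell and the picture viewer there is one more tool, called after "Request:" by a JSON object that holds its "api" and its "payload". step_arm: Moves the arm, as the interface text tells. Its arguments: {"type":"object","properties":{"targets":{"type":"array"},"grip_force":{"type":"number"}},"required":["targets"]}

```bash
ls; mkdir -p pics
cat > h.py <<'E'
import numpy as np, cv2
from bench import bot
from scipy.spatial.transform import Rotation as R
def save(img,n): cv2.imwrite('pics/'+n+'.png',img[:,:,::-1])
def cam(name,st=None):
    i=bot.camera_info(name)
    if 'position' in i:
        rot=np.array(i['rotation']); 
        if rot.shape!=(3,3): rot=R.from_quat(rot).as_matrix()
        return i,rot,np.array(i['position'])
    T=np.array(i['tool_from_camera']); Rt=R.from_quat(st['tool_rot']).as_matrix()
    return i,Rt@T[:3,:3],Rt@T[:3,3]+np.array(st['ee_pos'])
def ray(name,row,col,st=None):
    i,Rm,p=cam(name,st)
    u=(col-i['cx']);v=(row-i['cy'])
    if name=='wrist':
        a=u/i['fx'];b=v/i['fy'];t=np.hypot(a,b);s=np.sinc(t/np.pi)
        d=np.stack([a*s,b*s,np.cos(t)],-1)
    else: d=np.stack([u/i['fx'],v/i['fy'],np.ones_like(u*1.0)],-1)
    return p,d@Rm.T
def pt(name,row,col,depth,st=None):
    i,Rm,p=cam(name,st)
    p,d=ray(name,np.asarray(row,float),np.asarray(col,float),st)
    fw=d@Rm[:,2]
    return p+d*(np.asarray(depth)/fw)[...,None]
def cloud(name,depth,st=None,mask=None):
    m=depth>0
    if mask is not None: m&=mask
    r,c=np.nonzero(m); return pt(name,r,c,depth[r,c],st)
def meet(p1,d1,p2,d2):
    d1=d1/np.linalg.norm(d1);d2=d2/np.linalg.norm(d2)
    A=np.stack([d1,-d2],1);x=np.linalg.lstsq(A,p2-p1,rcond=None)[0]
    a=p1+x[0]*d1;b=p2+x[1]*d2
    return (a+b)/2,np.linalg.norm(a-b)
E
python3 - <<'E'
from h import *
st=bot.get_state();print(st,bot.tcp_to_grasp)
for n in ['scene','side','wrist']:
    im,d=bot.capture(n);save(im,n+'0');np.save(n+'0.npy',d);print(n,bot.camera_info(n))
E
```

```text
pics
{'time': 0.0, 'qpos': array([-1.26365681e+00,  9.18899628e-02,  1.23186940e+00,  2.67160066e-06,
        1.81981265e+00, -5.66975324e-02]), 'qvel': array([ 1.85745042e-03,  6.45914855e-05, -6.31378231e-04, -3.47348909e-04,
       -8.72146449e-04,  7.13622315e-04]), 'joint_efforts': array([ 2.21143807e-05, -4.58732450e+01, -4.18022382e+01, -1.24191852e-04,
        1.17038636e-02, -4.60426918e-05]), 'ee_pos': array([ 213.4334035 , -560.45546145,  230.14155941]), 'tool_rot': array([ 0.40172032,  0.58275964, -0.40086054,  0.58165523]), 'force': array([ 0.72567342, -0.91863088, -0.00410609]), 'ft_torque': array([ 0.00631472, -0.0078314 ,  0.05016253]), 'grip_width': 85.41486237130086} 18.700000000000003
scene {'fx': 389.4495138663276, 'fy': 389.4495138663276, 'cx': 278.68185870114894, 'cy': 207.00093357245186, 'position': array([1149.9243776 ,  106.05648674,  891.00901636]), 'rotation': array([ 0.62340194,  0.71336406, -0.24503586, -0.20600766])}
side {'fx': 453.6646826231272, 'fy': 453.6646826231272, 'cx': 273.02928376771894, 'cy': 212.2630653423317, 'position': array([1035.82189069,  829.44269898,  782.89715922]), 'rotation': array([ 0.24372406,  0.85698925, -0.43710198, -0.12292222])}
wrist {'fx': 325.19226210127806, 'fy': 325.19226210127806, 'cx': 278.14111907301566, 'cy': 205.7024769659893, 'tool_from_camera': array([[-1.65734316e-03, -2.60089897e-01,  9.65582984e-01,
        -1.42372481e+02],
       [ 5.49652225e-04, -9.65584401e-01, -2.60089335e-01,
         6.66299134e+01],
       [ 9.99998476e-01,  9.96775549e-05,  1.74326369e-03,
         4.87526101e-01],
       [ 0.00000000e+00,  0.00000000e+00,  0.00000000e+00,
         1.00000000e+00]])}
```

View pics/scene0.png

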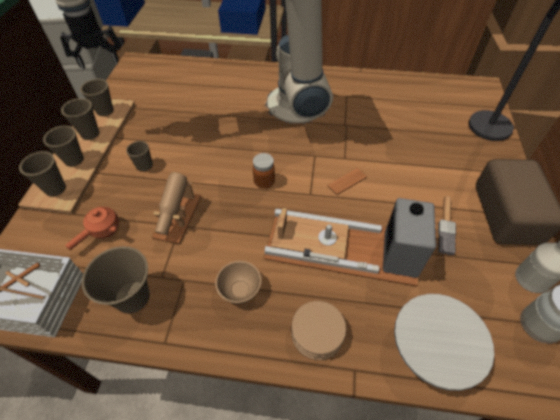

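View pics/side0.png

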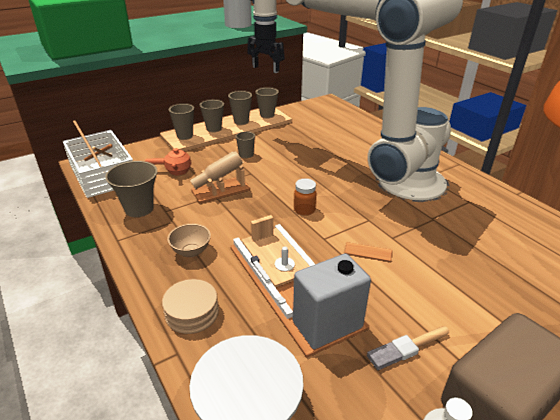

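View pics/wrist0.png

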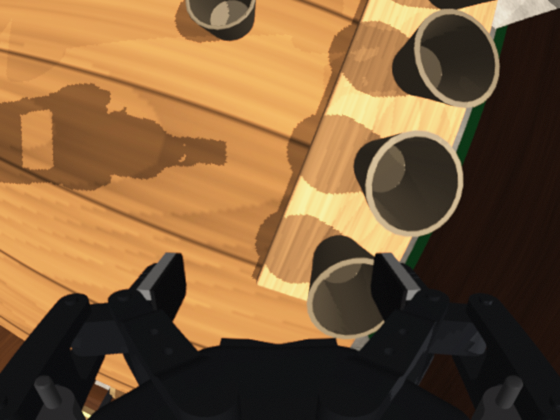

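Run:
```python
from h import *
import pickle
D={n:np.load(n+'0.npy') for n in ['scene','side']}
res={}
for t in ['bottle','cradle','dock','carriage','bowl','cup','teapot','jar','rib','brush']:
  for n in D:
    m=bot.masks_of(n,t)
    if m:
      res[n,t]=m[0]['region']; c=cloud(n,D[n],mask=m[0]['region'])
      print(t,n,round(m[0]['confidence'],2),m[0]['extent'],c.min(0).round(),c.max(0).round(),np.median(c,0).round())
P={}
for t in ['mouth','bottle','peg_seat','peg_tip','paddle','dock','cradle']:
  for n in D:
    s=bot.spot_point(n,t)
    if s:
      a=s[0]['at'];P[n,t]=a;print(t,n,round(s[0]['confidence'],2),np.round(a,1))
  if ('scene',t) in P and ('side',t) in P:
    x=meet(*ray('scene',*P['scene',t]),*ray('side',*P['side',t]));print('   ->',x[0].round(1),round(x[1],1))
pickle.dump((res,P),open('r0.pkl','wb'));print(bot.get_state()['time'])
```

```text
bottle scene 0.65 [154.8, 172.2, 185.3, 235.5] [ 491. -301.   31.] [ 643. -247.  125.] [ 564. -271.   92.]
bottle side 0.8 [193.3, 150.2, 244.0, 190.5] [ 385. -488.   -3.] [ 641. -242.  125.] [ 554. -261.   87.]
cradle scene 0.62 [152.4, 182.3, 201.9, 243.5] [ 427. -339.   -6.] [ 639. -231.   93.] [ 572. -255.   11.]
cradle side 0.69 [193.5, 161.3, 250.6, 203.1] [ 414. -370.   -6.] [ 636. -225.   92.] [ 552. -256.   11.]
dock scene 0.88 [261.8, 198.8, 438.1, 291.4] [401. -14.  -6.] [682. 440. 176.] [616. 236.  30.]
dock side 0.86 [230.2, 213.3, 372.5, 359.5] [402. -34.  -4.] [680. 389. 176.] [617. 320.  49.]
carriage scene 0.72 [272.8, 209.5, 345.9, 263.2] [517.   4.  22.] [655. 197.  94.] [593. 102.  31.]
carriage side 0.87 [242.6, 215.4, 309.4, 290.6] [505. -34.  -2.] [655. 293. 160.] [590. 101.  32.]
bowl scene 0.63 [213.3, 261.8, 260.2, 305.7] [ 665. -126.   -6.] [801.  -5.  52.] [734. -63.  20.]
bowl side 0.72 [168.0, 222.8, 212.4, 257.6] [ 691. -175.   -4.] [798.  -1.  52.] [740. -78.  30.]
cup scene 0.87 [128.1, 140.3, 152.2, 174.4] [ 282. -530.   -4.] [ 405. -408.   77.] [ 37
[... 704 characters left out ...]
   6.]
brush scene 0.7 [435.2, 196.5, 456.3, 254.6] [377. 436.  -4.] [581. 496.  23.] [514. 464.  16.]
mouth scene 0.6 [236.3 161.1]
mouth side 0.81 [187.2 195.8]
   -> [ 628.1 -292.8   24.8] 10.4
bottle scene 0.68 [175.4 179.1]
bottle side 0.76 [157.6 240.8]
   -> [ 474.7 -274.3   94.6] 2.7
peg_seat scene 0.79 [233.5 329.5]
peg_seat side 0.89 [262.8 283.9]
   -> [584.7 150.1  43.9] 7.9
peg_tip side 0.63 [247.4 288.6]
paddle scene 0.88 [222.4 280.6]
paddle side 0.96 [224.2 261.6]
   -> [575.7  21.6  68.1] 4.3
dock scene 0.72 [243.  324.4]
dock side 0.89 [274.1 281.5]
   -> [585.6 140.7  -1.3] 6.5
cradle scene 0.6 [223.7 444.9]
cradle side 0.58 [189.7 227. ]
   -> [789.7 300.7 408.3] 7.6
1.85
```

The scene view shows the bottle at about (172,205) with its mouth towards the viewer, the carriage peg at (328,235), the paddle at (281,222) and the blower at (410,238). The side view agrees. The wrist view only shows the shelf cups. Next I'll fit the geometry.

```bash
cat > fit.py <<'E'
from h import *
from scipy.optimize import least_squares
def prof(s):
    return np.interp(s,[0,12,95,115,165],[22,26,26,17,17])
def fitbottle(C,foot0,dir0):
    def un(p):
        az,el=p[3],p[4]; return p[:3],np.array([np.cos(el)*np.cos(az),np.cos(el)*np.sin(az),np.sin(el)])
    def f(p):
        o,d=un(p);v=C-o;s=v@d;r=np.linalg.norm(v-s[:,None]*d,axis=1)
        # signed dist: lateral surface or end planes
        lat=r-prof(np.clip(s,0,165))
        e=np.where(s<0,-s,np.where(s>165,s-165,0))
        # foot face points
        out=np.where(np.abs(s)<6,np.where(np.abs(lat)<np.abs(s),lat,np.where(r<22,s,lat)),lat)
        out=np.where(s>160,np.where(np.abs(lat)<np.abs(s-165),lat,np.where(r<17,np.abs(s-165),lat)),out)
        return np.hypot(out,e)
    p0=np.r_[foot0,np.arctan2(dir0[1],dir0[0]),np.arcsin(dir0[2]/np.linalg.norm(dir0))]
    r=least_squares(f,p0,loss='soft_l1',f_scale=2)
    o,d=un(r.x); return o,d,r.x[3:],np.median(np.abs(f(r.x)))
E
python3 - <<'E'
from fit import *
import pickle
res,P=pickle.load(open('r0.pkl','rb'))
def sel(n):
    m=cv2.erode(res[n,'bottle'].astype(np.uint8),np.ones((3,3)))>0
    C=cloud(n,np.load(n+'0.npy'),mask=m); c=np.median(C,0)
    return C[(C[:,2]>35)&(np.linalg.norm(C-c,axis=1)<110)]
A,B=sel('scene'),sel('side')
for C in (A,B,np.r_[A,B]):
    o,d,a,e=fitbottle(C,np.array([482,-262,103.]),np.array([.9,-.2,-.34]))
    print(len(C),o.round(1),np.degrees(a).round(1),e, (o+165*d).round(1))
# dock geometry: rails, paddle, blower
for n in ['scene','side']:
    D=np.load(n+'0.npy'); C=cloud(n,D,mask=res[n,'dock'])
    T=C[(C[:,2]>155)]; print(n,'blower top',len(T),cv2.minAreaRect(T[:,:2].astype(np.float32)))
    C=cloud(n,D,mask=cv2.dilate(res[n,'carriage'].astype(np.uint8),np.ones((3,3)))>0)
    T=C[(C[:,2]>80)&(C[:,2]<100)&(C[:,1]<80)]; print('paddle top',len(T),T.mean(0),cv2.minAreaRect(T[:,:2].astype(np.float32)))
    T=C[(C[:,2]>48)&(C[:,2]<95)&(C[:,1]>100)&(C[:,1]<220)]; print('peg',len(T),T.mean(0),T.min(0),T.max(0))
E
```

```text
879 [ 484.2 -271.9  101.1] [ -5.2 -20.1] 1.1879135420739537 [ 638.6 -286.    44.5]
623 [ 483.  -269.6  101.3] [ -5.5 -20.2] 1.532410666274476 [ 637.1 -284.5   44.3]
1502 [ 484.  -270.6  101.1] [ -5.5 -20. ] 1.354838912897633 [ 638.2 -285.6   44.5]
scene blower top 1762 ((599.505126953125, 335.2535705566406), (88.28043365478516, 130.54061889648438), 86.67498016357422)
paddle top 121 [581.03182243  25.27723538  88.76882242] ((579.8305053710938, 24.914003372192383), (14.612187385559082, 58.74811935424805), 86.31822967529297)
peg 75 [589.76697934 144.20560009  70.67123801] [579.49929739 136.18829362  48.57176322] [595.34992628 152.64173333  87.12031098]
side blower top 2077 ((598.2514038085938, 338.9241943359375), (91.28709411621094, 127.24989318847656), 86.06938171386719)
paddle top 139 [577.45064304  30.25447465  87.83984787] ((575.9599609375, 29.029129028320312), (15.247783660888672, 60.39888381958008), 85.40185546875)
peg 96 [585.91257011 151.04674767  68.76081581] [578.01984142 142.36227176  48.80050728] [592.69542302 156.23311647  86.10505567]
```

```bash
cat > plan.py <<'E'
from h import *
import json
def log():
    st=bot.get_state()
    open('log.jsonl','a').write(json.dumps({k:np.asarray(v).tolist() for k,v in st.items()})+'\n'); return st
def delta(p,Rg,st=None):
    "shift(30mm) & turn(10deg) from current measured pose to goal tcp pose"
    st=st or log(); R0=R.from_quat(st['tool_rot'])
    t=R0.inv().apply(np.asarray(p)-st['ee_pos'])/30
    w=np.degrees((R0.inv()*R.from_matrix(Rg)).as_rotvec())/10
    return t.round(3),w.round(3)
def toolR(az,th,sgn=1):
    az,th=np.radians([az,th]); x=np.array([np.cos(th)*np.cos(az),np.cos(th)*np.sin(az),-np.sin(th)])
    z=sgn*np.array([-np.sin(az),np.cos(az),0]); return np.stack([x,np.cross(z,x),z],1)
def show(st): print('t',round(st['time'],2),'tcp',st['ee_pos'].round(1),'q',st['qpos'].round(3),'F',st['force'].round(1),'w',round(st['grip_width'],1),'\n',R.from_quat(st['tool_rot']).as_matrix().round(3))
E
python3 - <<'E'
from plan import *
st=log();show(st)
d=np.array([.935,-.090,-.342]);g=np.array([484,-270.6,101.1])+42*d
for s in (1,-1):
  Rg=toolR(-5.5,55,s); pre=g+(18.7-130)*Rg[:,0]; print(pre.round(), delta(pre,Rg,st))
E
```

```text
t 1.85 tcp [ 213.5 -560.8  231.3] q [-1.264  0.091  1.231 -0.     1.82  -0.057] F [ 0.2 -0.2  0.3] w 85.3 
 [[-0.     0.935  0.356]
 [-0.     0.356 -0.935]
 [-1.    -0.     0.   ]]
[ 460. -268.  178.] (array([ 1.779, 11.14 , -6.191]), array([-14.736,  -4.646,  -1.087]))
[ 460. -268.  178.] (array([ 1.779, 11.14 , -6.191]), array([ 2.551, -0.804,  3.437]))
```

Request:
{"api": "step_arm", "payload": {"targets": [{"x": 0,"y": 1.5,"z": -0.8,"wx": 0.2,"wz": 0.3},{"x": 0,"y": 3,"z": -1.6,"wx": 0.5,"wy": -0.1,"wz": 0.6},{"x": 0,"y": 4.5,"z": -2.5,"wx": 0.8,"wy": -0.2,"wz": 1.0},{"x": 0,"y": 6,"z": -3.3,"wx": 1.1,"wy": -0.3,"wz": 1.4},{"x": 0,"y": 7,"z": -3.9,"wx": 1.3,"wy": -0.4,"wz": 1.7,"jaw": 1}], "grip_force": 40}}

```text
$.targets[0]: bad value
```

Run:
```python
from plan import *
st=log();show(st)
d=np.array([.935,-.090,-.342]);g=np.array([484,-270.6,101.1])+42*d
Rg=toolR(-5.5,55,-1); pre=g+(18.7-130)*Rg[:,0]; print(pre.round(), delta(pre,Rg,st))
```

```text
t 1.85 tcp [ 213.5 -560.8  231.3] q [-1.264  0.091  1.231 -0.     1.82  -0.057] F [ 0.2 -0.2  0.3] w 85.3 
 [[-0.     0.935  0.356]
 [-0.     0.356 -0.935]
 [-1.    -0.     0.   ]]
[ 460. -268.  178.] (array([ 1.779, 11.14 , -6.191]), array([ 2.551, -0.804,  3.437]))
```

All seven fields seem to be required.

Request:
{"api": "step_arm", "payload": {"targets": [{"x": 0,"y": 1.5,"z": -0.8,"wx": 0.2,"wy": 0,"wz": 0.3,"jaw": 1},{"x": 0,"y": 3,"z": -1.6,"wx": 0.5,"wy": -0.1,"wz": 0.6,"jaw": 1},{"x": 0,"y": 4.5,"z": -2.5,"wx": 0.8,"wy": -0.2,"wz": 1.0,"jaw": 1},{"x": 0,"y": 6,"z": -3.3,"wx": 1.1,"wy": -0.3,"wz": 1.4,"jaw": 1},{"x": 0,"y": 7,"z": -3.9,"wx": 1.3,"wy": -0.4,"wz": 1.7,"jaw": 1}], "grip_force": 40}}

```text
time: 2.48
ee_pos: [369.1, -375.1, 231.6]
tool_rot: [0.532, 0.446, -0.387, 0.606]
force: [0.5, -1.4, 0.5]
grip_width: 85.1
```

Run:
```python
from plan import *
st=log();show(st)
d=np.array([.935,-.090,-.342]);g=np.array([484,-270.6,101.1])+42*d
Rg=toolR(-5.5,55,-1); pre=g+(18.7-130)*Rg[:,0]; print(pre.round(), delta(pre,Rg,st))
```

```text
t 2.48 tcp [ 369.1 -375.1  231.6] q [-1.029 -0.286  1.611  0.265  1.656  0.451] F [ 0.5 -1.4  0.5] w 85.1 
 [[ 0.302  0.945  0.129]
 [ 0.005  0.133 -0.991]
 [-0.953  0.3    0.035]]
[ 460. -268.  178.] (array([ 2.637,  2.791, -3.204]), array([ 1.251, -0.391,  1.724]))
```

Request:
{"api": "step_arm", "payload": {"targets": [{"x": 0.5,"y": 0.6,"z": -0.7,"wx": 0.25,"wy": -0.1,"wz": 0.35,"jaw": 1},{"x": 1.0,"y": 1.2,"z": -1.4,"wx": 0.5,"wy": -0.2,"wz": 0.7,"jaw": 1},{"x": 1.6,"y": 1.9,"z": -2.2,"wx": 0.8,"wy": -0.3,"wz": 1.1,"jaw": 1},{"x": 2.2,"y": 2.5,"z": -2.9,"wx": 1.1,"wy": -0.35,"wz": 1.5,"jaw": 1},{"x": 2.64,"y": 2.79,"z": -3.2,"wx": 1.25,"wy": -0.39,"wz": 1.72,"jaw": 1}]}}

```text
time: 3.1
ee_pos: [458.8, -268.6, 176.6]
tool_rot: [0.642, 0.297, -0.356, 0.61]
force: [-0.1, 0.2, -0.3]
grip_width: 85.3
```

Run:
```python
from plan import *
import pickle
from fit import *
st=log();show(st)
im,D=bot.capture('wrist');save(im,'w1');np.save('w1.npy',D)
m=bot.masks_of('wrist','bottle')
for k in m: print(k['confidence'],k['extent'])
mm=cv2.erode(m[0]['region'].astype(np.uint8),np.ones((5,5)))>0
C=cloud('wrist',D,st,mm);C=C[C[:,2]>35]
print(len(C))
C=C[::max(1,len(C)//4000)]
o,d,a,e=fitbottle(C,np.array([484,-270.6,101.]),np.array([.935,-.09,-.342]))
print(o.round(1),np.degrees(a).round(2),e,(o+165*d).round(1))
g=o+42*d;Rg=toolR(-5.5,55,-1); print(delta(g+18.7*Rg[:,0],Rg,st))
```

```text
t 3.1 tcp [ 458.8 -268.6  176.6] q [-0.851 -0.579  2.001  0.423  1.277  0.784] F [-0.1  0.2 -0.3] w 85.3 
 [[ 0.57   0.816 -0.095]
 [-0.054 -0.078 -0.995]
 [-0.82   0.572 -0.001]]
0.93 [245.6, 98.3, 312.5, 260.3]
0.49 [90.5, 353.1, 116.3, 397.9]
7523
[ 484.6 -272.1  103.1] [ -5.18 -20.08] 0.30909046568178056 [ 638.9 -286.1   46.5]
(array([4.275, 0.113, 0.032]), array([ 0.001, -0.005,  0.01 ]))
```

View pics/w1.png

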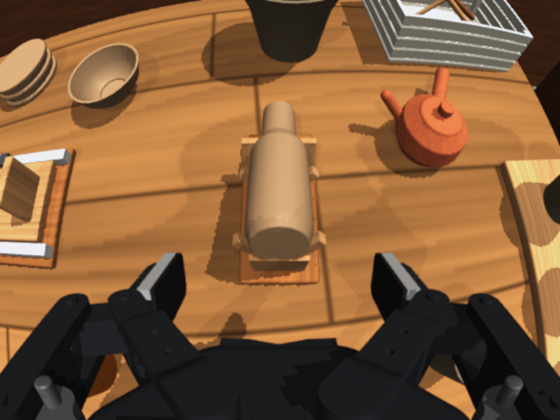

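The wrist view shows the bottle centred between the open fingers (body about 246–312 columns). The V-rest tips stick out slightly by the foot, within the opening. Advancing.

Request:
{"api": "step_arm", "payload": {"targets": [{"x": 0.9,"y": 0.03,"z": 0.01,"wx": 0,"wy": 0,"wz": 0,"jaw": 1},{"x": 1.8,"y": 0.06,"z": 0.02,"wx": 0,"wy": 0,"wz": 0,"jaw": 1},{"x": 2.7,"y": 0.09,"z": 0.03,"wx": 0,"wy": 0,"wz": 0,"jaw": 1},{"x": 3.6,"y": 0.11,"z": 0.03,"wx": 0,"wy": 0,"wz": 0,"jaw": 1},{"x": 4.33,"y": 0.11,"z": 0.03,"wx": 0,"wy": 0,"wz": 0,"jaw": 1}]}}

```text
time: 3.82
ee_pos: [535.4, -279.0, 72.3]
tool_rot: [0.641, 0.298, -0.357, 0.611]
force: [1.1, -0.5, 0.2]
grip_width: 85.6
```

Request:
{"api": "step_arm", "payload": {"targets": [{"x": 0,"y": 0,"z": 0,"wx": 0,"wy": 0,"wz": 0,"jaw": 0.4},{"x": 0,"y": 0,"z": 0,"wx": 0,"wy": 0,"wz": 0,"jaw": 0},{"x": 0,"y": 0,"z": 0,"wx": 0,"wy": 0,"wz": 0,"jaw": -1},{"x": 0,"y": 0,"z": 0,"wx": 0,"wy": 0,"wz": 0,"jaw": -1},{"x": 0,"y": 0,"z": 0,"wx": 0,"wy": 0,"wz": 0,"jaw": -1}], "grip_force": 45}}

```text
time: 4.45
ee_pos: [535.4, -277.1, 74.3]
tool_rot: [0.642, 0.297, -0.356, 0.611]
force: [2.1, 7.1, -0.0]
grip_width: 50.8
```

Run:
```python
from plan import *
st=log();show(st)
im,D=bot.capture('wrist');save(im,'w2')
```

```text
t 4.45 tcp [ 535.4 -277.1   74.3] q [-0.729 -0.321  2.001  0.419  0.993  0.789] F [ 2.1  7.1 -0. ] w 50.8 
 [[ 0.57   0.816 -0.093]
 [-0.052 -0.077 -0.996]
 [-0.82   0.572 -0.001]]
```

View pics/w2.png

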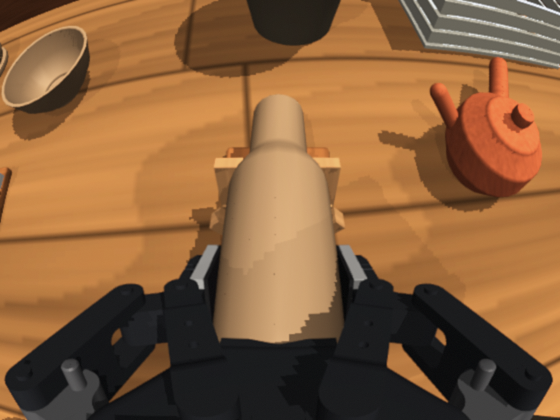

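The wrist view shows the fingers closed on the bottle body, with the cradle posts clear of them. Lifting straight up.

Request:
{"api": "step_arm", "payload": {"targets": [{"x": -0.41,"y": 0.29,"z": 0,"wx": 0,"wy": 0,"wz": 0,"jaw": -1},{"x": -1.23,"y": 0.86,"z": 0,"wx": 0,"wy": 0,"wz": 0,"jaw": -1},{"x": -2.3,"y": 1.6,"z": 0,"wx": 0,"wy": 0,"wz": 0,"jaw": -1},{"x": -3.4,"y": 2.37,"z": 0,"wx": 0,"wy": 0,"wz": 0,"jaw": -1},{"x": -4.51,"y": 3.15,"z": 0,"wx": 0,"wy": 0,"wz": 0,"jaw": -1}]}}

```text
time: 5.12
ee_pos: [534.6, -278.6, 240.7]
tool_rot: [0.641, 0.296, -0.357, 0.611]
force: [0.4, 0.3, -2.2]
grip_width: 51.0
```

Request:
{"api": "step_arm", "payload": {"targets": [{"x": -0.4,"y": 0.29,"z": 0,"wx": 0,"wy": 0,"wz": 0,"jaw": -1},{"x": -0.8,"y": 0.57,"z": 0,"wx": 0,"wy": 0,"wz": 0,"jaw": -1},{"x": -1.0,"y": 0.7,"z": 0,"wx": 0,"wy": 0,"wz": 0,"jaw": -1},{"x": -1.0,"y": 0.7,"z": 0,"wx": 0,"wy": 0,"wz": 0,"jaw": -1},{"x": -1.0,"y": 0.7,"z": 0,"wx": 0,"wy": 0,"wz": 0,"jaw": -1}]}}

```text
time: 5.75
ee_pos: [535.2, -278.0, 272.5]
tool_rot: [0.642, 0.298, -0.357, 0.61]
force: [-0.4, 0.6, -3.3]
grip_width: 50.7
```

Run:
```python
from plan import *
from fit import *
st=log();show(st)
im,D=bot.capture('wrist');save(im,'w3')
m=bot.masks_of('wrist','bottle');print(m[0]['confidence'],m[0]['extent'])
mm=cv2.erode(m[0]['region'].astype(np.uint8),np.ones((5,5)))>0
C=cloud('wrist',D,st,mm);C=C[::max(1,len(C)//4000)]
up=st['ee_pos'][2]-74.3
o,d,a,e=fitbottle(C,np.array([484,-270.6,101.+up]),np.array([.935,-.09,-.342]))
Rt=R.from_quat(st['tool_rot'])
print(o.round(1),np.degrees(a).round(2),e,'in tool: foot',Rt.inv().apply(o-st['ee_pos']).round(1),'dir',Rt.inv().apply(d).round(3))
# ---- try FK fit
import json
L=[json.loads(l) for l in open('log.jsonl')]
from scipy.optimize import least_squares
Rz=lambda a:R.from_euler('z',a);Ry=lambda a:R.from_euler('y',a)
def fk(q,p):
    h,a2,d4,lat,T,a3=p
    r1=Rz(q[0]);r2=r1*Ry(q[1]);r3=r2*Ry(q[2]);r4=r3*Rz(q[3]);r5=r4*Ry(q[4]);r6=r5*Rz(q[5])
    return np.array([0,0,h])+r1.apply([0,lat,0])+r2.apply([0,0,a2])+r3.apply([a3,0,d4])+r6.apply([0,0,T]),r6.as_matrix()
f=lambda p:np.concatenate([fk(l['qpos'],p)[0]-l['ee_pos'] for l in L])
r=least_squares(f,[150,620,559,34,270,0]);print(r.x.round(1),np.abs(r.fun).max())
q=L[-1]['qpos'];print(fk(q,r.x)[1].round(3));
```

```text
t 5.75 tcp [ 535.2 -278.   272.5] q [-0.729 -0.375  1.688  0.355  1.335  0.942] F [-0.4  0.6 -3.3] w 50.7 
 [[ 0.567  0.818 -0.095]
 [-0.053 -0.079 -0.995]
 [-0.822  0.569 -0.001]]
0.62 [212.5, 91.4, 342.0, 344.0]
[ 486.2 -273.5  301.4] [ -5.4  -20.27] 0.3013351953172112 in tool: foot [-51.7 -24.    0.2] dir [ 0.819  0.574 -0.   ]
[157.2 372.6 558.5  34.  340.7  96.9] 1.7394086171407253e-11
[[ 0.095  0.818  0.567]
 [ 0.995 -0.079 -0.053]
 [ 0.001  0.569 -0.822]]
```

Request:
{"api": "step_arm", "payload": {"targets": [{"x": -0.05,"y": -0.07,"z": -1,"wx": 0,"wy": 0,"wz": 0,"jaw": -1},{"x": -0.16,"y": -0.24,"z": -3,"wx": 0,"wy": 0,"wz": 0,"jaw": -1},{"x": -0.27,"y": -0.4,"z": -5,"wx": 0,"wy": 0,"wz": 0,"jaw": -1},{"x": -0.37,"y": -0.55,"z": -7,"wx": 0,"wy": 0,"wz": 0,"jaw": -1},{"x": -0.43,"y": -0.63,"z": -8,"wx": 0,"wy": 0,"wz": 0,"jaw": -1}]}}

```text
time: 6.48
ee_pos: [535.0, -34.0, 273.7]
tool_rot: [0.641, 0.298, -0.356, 0.611]
force: [1.3, -0.0, -2.1]
grip_width: 50.9
```

Request:
{"api": "step_arm", "payload": {"targets": [{"x": -0.03,"y": -0.05,"z": -0.6,"wx": 0,"wy": 0,"wz": 0,"jaw": -1},{"x": -0.05,"y": -0.08,"z": -1,"wx": 0,"wy": 0,"wz": 0,"jaw": -1},{"x": -0.05,"y": -0.08,"z": -1,"wx": 0,"wy": 0,"wz": 0,"jaw": -1},{"x": -0.05,"y": -0.08,"z": -1,"wx": 0,"wy": 0,"wz": 0,"jaw": -1},{"x": -0.05,"y": -0.08,"z": -1,"wx": 0,"wy": 0,"wz": 0,"jaw": -1}]}}

```text
time: 7.1
ee_pos: [535.5, -7.8, 273.7]
tool_rot: [0.642, 0.297, -0.358, 0.61]
force: [0.6, -0.7, -1.9]
grip_width: 50.8
```

Run:
```python
from plan import *
st=log();show(st)
im,D=bot.capture('wrist');save(im,'w4');np.save('w4.npy',D);np.save('w4st.npy',st,allow_pickle=True)
for n in ['peg_tip','peg_seat','paddle']:
    for s in bot.spot_point('wrist',n)[:2]: print(n,s['confidence'],np.round(s['at'],1))
```

```text
t 7.1 tcp [535.5  -7.8 273.7] q [-0.067 -0.626  1.858 -0.018  1.303  1.599] F [ 0.6 -0.7 -1.9] w 50.8 
 [[ 0.568  0.817 -0.096]
 [-0.055 -0.079 -0.995]
 [-0.821  0.571  0.   ]]
peg_tip 0.74 [253.  143.5]
peg_seat 0.65 [264.6 155.8]
peg_seat 0.65 [326.9   3. ]
```

View pics/w4.png

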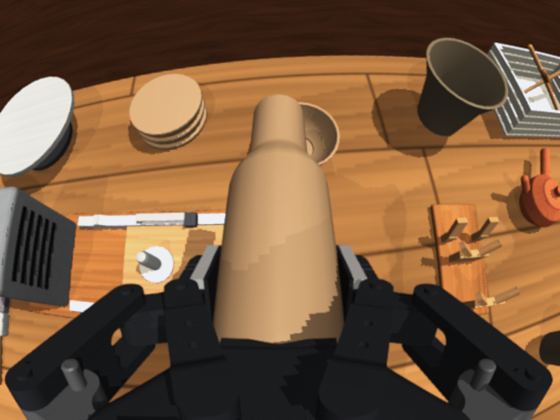

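The wrist view shows the white collar at about column 156, row 264, and the peg tip at about (143,255). Measuring both.

Run:
```python
from plan import *
st=np.load('w4st.npy',allow_pickle=True).item()
D=np.load('w4.npy'); im=cv2.imread('pics/w4.png')
for n,rc in (('tip',(253,143.5)),('seat',(264.6,155.8))):
    p,d=ray('wrist',*map(np.float64,rc),st)
    z=88 if n=='tip' else 36
    print(n,(p+d*(z-p[2])/d[2]).round(1), pt('wrist',*rc,D[int(rc[0]),int(rc[1])],st).round(1))
hsv=cv2.cvtColor(im,cv2.COLOR_BGR2HSV)
m=np.zeros(D.shape,bool);m[235:295,125:185]=1
w=m&(hsv[...,1]<60)&(hsv[...,2]>150)
r,c=np.nonzero(w);X=pt('wrist',r,c,D[r,c],st)
print(len(X),np.percentile(X[:,2],[5,25,50,75,95]).round(1))
p,d=ray('wrist',r.astype(float),c.astype(float),st)
Y=p+d*((36-p[2])/d[:,2])[:,None]
s=np.abs(X[:,2]-36)<8; Y=Y[s]
print('collar',len(Y),Y.mean(0),Y.min(0),Y.max(0),cv2.minEnclosingCircle(Y[:,:2].astype(np.float32)))
r,c=np.nonzero(m);X=pt('wrist',r,c,D[r,c],st);
for lo,hi in ((45,60),(60,75),(75,84),(84,95)):
    s=(X[:,2]>lo)&(X[:,2]<hi);print(lo,s.sum(),X[s].mean(0).round(1),X[s].min(0).round(1),X[s].max(0).round(1))
cv2.imwrite('pics/w4z.png',cv2.resize(im[225:305,110:200],None,fx=7,fy=7,interpolation=cv2.INTER_NEAREST))
# redo scene/side: collar
for n in ['scene','side']:
    pass
```

```text
tip [589.  138.6  88. ] [590.  140.3  84. ]
seat [585.  143.1  36. ] [581.5 136.1  54.5]
814 [33.9 35.  35.6 36.5 85.6]
collar 711 [584.12109986 139.65796923  36.        ] [562.51240989 119.50472048  36.        ] [609.64263256 168.58176048  36.        ] ((588.2400512695312, 145.7823944091797), 27.1630916595459)
45 70 [583.7 138.2  52.7] [577.7 135.   45.4] [593.6 148.8  59.9]
60 71 [583.3 138.4  68. ] [577.8 135.1  60.4] [593.3 146.6  74.9]
75 86 [584.5 139.9  80.2] [577.4 135.5  75. ] [593.5 150.6  84. ]
84 74 [585.8 143.5  85.6] [579.5 137.9  84. ] [592.4 149.2  88.1]
```

View pics/w4z.png

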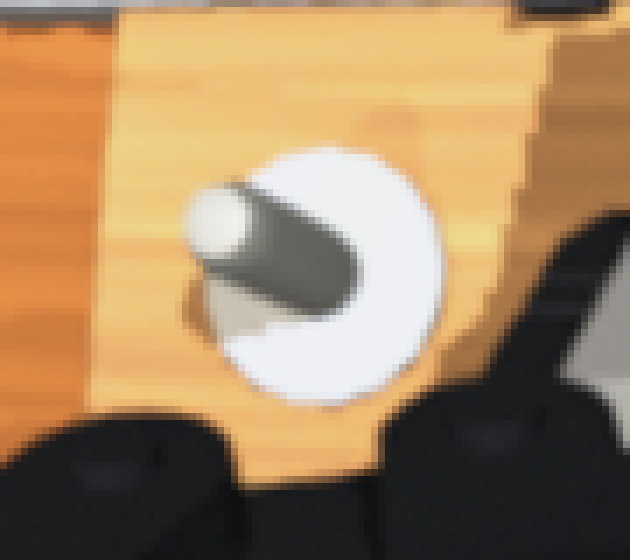

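Run:
```python
from plan import *
from scipy.optimize import least_squares
st=np.load('w4st.npy',allow_pickle=True).item()
def gp(x,y,z):
    p,d=ray('wrist',np.float64(y/7-.5+225),np.float64(x/7-.5+110),st);return (p+d*(z-p[2])/d[2])
for z in (34,36,38):
    E=np.array([gp(x,y,z)[:2] for x,y in [(443,265),(325,147),(330,405),(415,190),(425,345),(240,375),(205,335),(250,170)]])
    r=least_squares(lambda p:np.hypot(*(E-p[:2]).T)-p[2],[585,143,24]);print(z,r.x.round(1),r.fun.round(1))
print('tip',gp(222,225,88).round(1),gp(222,225,86).round(1))
# scene/side depth: circle fit of peg w/ radius 8.5
import pickle
res,P=pickle.load(open('r0.pkl','rb'))
for n in ['scene','side']:
    D=np.load(n+'0.npy');C=cloud(n,D,mask=cv2.dilate(res[n,'carriage'].astype(np.uint8),np.ones((3,3)))>0)
    T=C[(C[:,2]>46)&(C[:,2]<80)&(np.hypot(C[:,0]-584,C[:,1]-144)<16)][:,:2]
    r=least_squares(lambda p:np.hypot(*(T-p).T)-8.5,[583,145],loss='soft_l1');print(n,len(T),r.x.round(1),np.abs(r.fun).mean())
    im=cv2.imread(f'pics/{n}0.png');hsv=cv2.cvtColor(im,cv2.COLOR_BGR2HSV)
    rr,cc=np.nonzero(D>0);X=pt(n,rr,cc,D[rr,cc]);s=(np.abs(X[:,2]-36)<6)&(np.hypot(X[:,0]-584,X[:,1]-144)<32)&(hsv[rr,cc,1]<70)&(hsv[rr,cc,2]>150)
    Y=X[s];print('collar',len(Y),cv2.minEnclosingCircle(Y[:,:2].astype(np.float32)),Y.mean(0).round(1))
```

```text
34 [586.5 145.1  24.6] [ 0.1 -0.4 -0.4 -0.2  0.5 -0.6  0.6  0.3]
36 [586.1 144.3  24.5] [ 0.1 -0.4 -0.3 -0.2  0.5 -0.6  0.6  0.3]
38 [585.8 143.6  24.3] [ 0.1 -0.4 -0.3 -0.1  0.5 -0.6  0.6  0.3]
tip [585.  141.4  88. ] [585.4 142.3  86. ]
scene 56 [584.7 144.7] 0.8016278837437217
collar 156 ((583.7822265625, 144.56878662109375), 25.302284240722656) [589.9 142.6  34.3]
side 78 [582.8 146. ] 0.8430894586662533
collar 174 ((583.8256225585938, 145.05630493164062), 27.29883575439453) [586.1 149.   34.4]
```

```bash
cat > kin.py <<'E'
from plan import *
from scipy.optimize import least_squares
Rz=lambda a:R.from_euler('z',a);Ry=lambda a:R.from_euler('y',a)
PR=[157.2,372.6,558.5,34.,340.7,96.9]
LO=np.array([-2.87,-.86,.17,-1.51,.06,-2.65]);HI=np.array([2.87,2.18,2.46,4.65,2.69,2.65])
import json
def fk(q,p=PR):
    h,a2,d4,lat,T,a3=p
    r1=Rz(q[0]);r2=r1*Ry(q[1]);r3=r2*Ry(q[2]);r4=r3*Rz(q[3]);r5=r4*Ry(q[4]);r6=r5*Rz(q[5])
    M=r6.as_matrix(); return np.array([0,0,h])+r1.apply([0,lat,0])+r2.apply([0,0,a2])+r3.apply([a3,0,d4])+r6.apply([0,0,T]),np.stack([M[:,2],M[:,1],-M[:,0]],1)
L=[json.loads(l) for l in open('log.jsonl')]
PR=least_squares(lambda p:np.concatenate([fk(l['qpos'],p)[0]-l['ee_pos'] for l in L]),PR).x
def ik(p,Rg,q0):
    def f(q):
        a,M=fk(q,PR); return np.r_[(a-p)/100,R.from_matrix(M.T@Rg).as_rotvec()]
    r=least_squares(f,np.clip(q0,LO+.001,HI-.001),bounds=(LO,HI)); return r.x,np.abs(r.fun).max()
FT=np.array([-51.7,-24,0.2]);BD=np.array([.819,.574,0]);BD/=np.linalg.norm(BD);MT=FT+165*BD
E
python3 - <<'E'
from kin import *
print(PR.round(2))
st=bot.get_state(); q0=st['qpos'];print(fk(q0,PR)[0]-st['ee_pos'])
for az in range(-60,91,15):
    Rg=toolR(az,125,-1); q=q0
    out=[]
    for k in np.linspace(0,1,6):  # gradual
        th=55+70*k; a=-5.3+(az+5.3)*k; Rk=toolR(a,th,-1)
        m=np.array([585,143.5,130])*k+(1-k)*(R.from_quat(st['tool_rot']).apply(MT)+st['ee_pos'])
        q,e=ik(m-Rk@MT,Rk,q); out.append(round(e,3))
    m=np.array([585,143.5,38]); qf,e2=ik(m-Rg@MT,Rg,q)
    print(az,(Rg@BD).round(2),out,q.round(2),qf.round(2),round(e2,3),'margin',np.minimum(qf-LO,HI-qf).min().round(2))
E
```

```text
[157.2 372.6 558.5  34.  340.7  96.9]
[ 0.00000000e+00 -7.72715225e-14 -2.27373675e-13]
-60 [ 0. -0. -1.] [np.float64(0.0), np.float64(0.0), np.float64(0.0), np.float64(0.0), np.float64(0.0), np.float64(0.079)] [-0.08  0.29  1.1   0.57  2.04  2.65] [-0.08  0.32  1.23  0.53  1.92  2.64] 0.0 margin 0.01
-45 [ 0. -0. -1.] [np.float64(0.0), np.float64(0.0), np.float64(0.0), np.float64(0.0), np.float64(0.0), np.float64(0.0)] [-0.03  0.41  0.95  0.5   2.18  2.53] [-0.03  0.42  1.1   0.46  2.04  2.45] 0.0 margin 0.2
-30 [ 0. -0. -1.] [np.float64(0.0), np.float64(0.0), np.float64(0.0), np.float64(0.0), np.float64(0.0), np.float64(0.0)] [0.02 0.51 0.83 0.41 2.3  2.32] [0.02 0.51 0.99 0.36 2.15 2.24] 0.0 margin 0.41
-15 [ 0. -0. -1.] [np.float64(0.0), np.float64(0.0), np.float64(0.0), np.float64(0.0), np.float64(0.0), np.float64(0.0)] [0.08 0.58 0.73 0.29 2.39 2.07] [0.08 0.58 0.9  0.25 2.23 2.01] 0.0 margin 0.46
0 [ 0.  0. -1.] [np.float64(0.0), np.float64(0.0), np.float64(0.0), np.float64(0.0), np.float64(0.0), np.float64(0.0)] [0.14 0.63 0.67 0.13 2.45 1.78] [0.14 0.62 0.84 0.11 2.29 1.76] 
[... 586 characters left out ...]
.35  0.92] [ 0.32  0.57  0.91 -0.32  2.2   0.99] 0.0 margin 0.49
60 [ 0.  0. -1.] [np.float64(0.0), np.float64(0.0), np.float64(0.0), np.float64(0.0), np.float64(0.0), np.float64(0.0)] [ 0.38  0.49  0.85 -0.47  2.24  0.68] [ 0.38  0.5   1.   -0.43  2.1   0.77] 0.0 margin 0.59
75 [ 0.  0. -1.] [np.float64(0.0), np.float64(0.0), np.float64(0.0), np.float64(0.0), np.float64(0.0), np.float64(0.0)] [ 0.42  0.39  0.98 -0.55  2.12  0.48] [ 0.42  0.41  1.12 -0.51  1.98  0.57] 0.0 margin 0.71
90 [ 0.  0. -1.] [np.float64(0.0), np.float64(0.0), np.float64(0.0), np.float64(0.0), np.float64(0.0), np.float64(0.0)] [ 0.46  0.28  1.11 -0.59  1.98  0.29] [ 0.46  0.3   1.25 -0.56  1.84  0.38] 0.0 margin 0.85
```

```bash
cat > goto.py <<'E'
from kin import *
import sys
def plan_to(m,az,th,n,st=None):
    st=st or log();R0=R.from_quat(st['tool_rot']);Rg=toolR(az,th,-1)
    t,w=delta(np.array(m)-Rg@MT,Rg,st);print('delta',t,w)
    for k in np.linspace(0,1,n+1)[1:]:
        Rk=R0*R.from_rotvec(np.radians(w*10*k));p=st['ee_pos']+R0.apply(t*30*k)
        print((t*k).round(2),(w*k).round(2),'mouth',(p+Rk.apply(MT)).round(),'foot z',(p+Rk.apply(FT))[2].round())
E
python3 - <<'E'
from goto import *
show(bot.get_state());plan_to([585,143.5,150],-5.3,125,10)
E
```

```text
t 7.3 tcp [535.5  -7.4 273.8] q [-0.066 -0.627  1.858 -0.018  1.303  1.6  ] F [ 0.4 -0.4 -2.4] w 51.4 
 [[ 0.568  0.817 -0.096]
 [-0.055 -0.079 -0.995]
 [-0.821  0.571  0.   ]]
delta [ 0.877  0.394 -5.17 ] [-2.200e-02  1.000e-03 -6.981e+00]
[ 0.09  0.04 -0.52] [-0.   0.  -0.7] mouth [640.  -2. 232.] foot z 307.0
[ 0.18  0.08 -1.03] [-0.   0.  -1.4] mouth [639.  14. 218.] foot z 311.0
[ 0.26  0.12 -1.55] [-0.01  0.   -2.09] mouth [636.  30. 205.] foot z 314.0
[ 0.35  0.16 -2.07] [-0.01  0.   -2.79] mouth [631.  46. 193.] foot z 316.0
[ 0.44  0.2  -2.58] [-0.01  0.   -3.49] mouth [625.  62. 183.] foot z 318.0
[ 0.53  0.24 -3.1 ] [-0.01  0.   -4.19] mouth [619.  78. 173.] foot z 319.0
[ 0.61  0.28 -3.62] [-0.02  0.   -4.89] mouth [611.  94. 165.] foot z 319.0
[ 0.7   0.32 -4.14] [-0.02  0.   -5.58] mouth [603. 111. 159.] foot z 319.0
[ 0.79  0.35 -4.65] [-0.02  0.   -6.28] mouth [594. 127. 154.] foot z 317.0
[ 0.88  0.39 -5.17] [-0.02  0.   -6.98] mouth [585. 143. 150.] foot z 315.0
```

Request:
{"api": "step_arm", "payload": {"targets": [{"x": 0.06,"y": 0.03,"z": -0.4,"wx": 0,"wy": 0,"wz": -0.5,"jaw": -1},{"x": 0.15,"y": 0.07,"z": -0.9,"wx": 0,"wy": 0,"wz": -1.2,"jaw": -1},{"x": 0.25,"y": 0.11,"z": -1.45,"wx": 0,"wy": 0,"wz": -2.0,"jaw": -1},{"x": 0.34,"y": 0.15,"z": -2.0,"wx": -0.01,"wy": 0,"wz": -2.75,"jaw": -1},{"x": 0.44,"y": 0.2,"z": -2.58,"wx": -0.01,"wy": 0,"wz": -3.5,"jaw": -1}]}}

```text
time: 7.92
ee_pos: [556.0, 69.3, 267.0]
tool_rot: [-0.521, -0.477, 0.524, -0.475]
force: [-0.0, -1.1, -1.4]
grip_width: 51.0
```

Run:
```python
from goto import *
show(bot.get_state());plan_to([585,143.5,150],-5.3,125,5)
```

```text
t 7.92 tcp [556.   69.3 267. ] q [ 6.300e-02 -1.000e-03  1.262e+00  0.000e+00  1.886e+00  1.728e+00] F [-0.  -1.1 -1.4] w 51.0 
 [[-0.005  0.996 -0.094]
 [-0.    -0.094 -0.996]
 [-1.    -0.005  0.001]]
delta [ 0.269  0.397 -2.558] [-8.00e-03  1.00e-03 -3.47e+00]
[ 0.05  0.08 -0.51] [-0.    0.   -0.69] mouth [619.  79. 174.] foot z 320.0
[ 0.11  0.16 -1.02] [-0.    0.   -1.39] mouth [611.  95. 166.] foot z 320.0
[ 0.16  0.24 -1.53] [-0.    0.   -2.08] mouth [603. 111. 159.] foot z 319.0
[ 0.22  0.32 -2.05] [-0.01  0.   -2.78] mouth [594. 127. 154.] foot z 317.0
[ 0.27  0.4  -2.56] [-0.01  0.   -3.47] mouth [585. 144. 150.] foot z 315.0
```

Request:
{"api": "step_arm", "payload": {"targets": [{"x": 0.06,"y": 0.08,"z": -0.55,"wx": 0,"wy": 0,"wz": -0.75,"jaw": -1},{"x": 0.12,"y": 0.18,"z": -1.15,"wx": 0,"wy": 0,"wz": -1.55,"jaw": -1},{"x": 0.18,"y": 0.28,"z": -1.8,"wx": 0,"wy": 0,"wz": -2.4,"jaw": -1},{"x": 0.24,"y": 0.36,"z": -2.3,"wx": -0.01,"wy": 0,"wz": -3.1,"jaw": -1},{"x": 0.27,"y": 0.4,"z": -2.56,"wx": -0.01,"wy": 0,"wz": -3.47,"jaw": -1}]}}

```text
time: 8.55
ee_pos: [575.7, 144.8, 255.5]
tool_rot: [-0.354, -0.612, 0.642, -0.297]
force: [-0.5, -0.3, -2.9]
grip_width: 50.7
```

Request:
{"api": "step_arm", "payload": {"targets": [{"x": 0,"y": 0,"z": 0,"wx": 0,"wy": 0,"wz": 0,"jaw": -1},{"x": 0,"y": 0,"z": 0,"wx": 0,"wy": 0,"wz": 0,"jaw": -1},{"x": 0,"y": 0,"z": 0,"wx": 0,"wy": 0,"wz": 0,"jaw": -1},{"x": 0,"y": 0,"z": 0,"wx": 0,"wy": 0,"wz": 0,"jaw": -1},{"x": 0,"y": 0,"z": 0,"wx": 0,"wy": 0,"wz": 0,"jaw": -1}]}}

```text
time: 9.18
ee_pos: [574.2, 144.2, 258.9]
tool_rot: [-0.356, -0.611, 0.641, -0.298]
force: [0.2, 0.4, -1.7]
grip_width: 51.1
```

Run:
```python
from goto import *
from fit import *
st=log();show(st)
print('expected mouth',(st['ee_pos']+R.from_quat(st['tool_rot']).apply(MT)).round(1))
for n in ['scene','side','wrist']:
    im,D=bot.capture(n);save(im,n+'5');np.save(n+'5.npy',D)
    m=bot.masks_of(n,'bottle')
    if m:
        mm=cv2.erode(m[0]['region'].astype(np.uint8),np.ones((3,3)))>0
        C=cloud(n,D,st,mm); c=st['ee_pos']+R.from_quat(st['tool_rot']).apply(FT+80*BD)
        C=C[np.linalg.norm(C-c,axis=1)<95]
        # cylinder fit w/ vertical-ish param: x0,y0 at z=200, slopes
        def f(p):
            zt=p[4]; d=np.array([p[2],p[3],-1]);d/=np.linalg.norm(d);o=np.array([p[0],p[1],p[4]]);v=C-o;s=v@d
            r=np.linalg.norm(v-s[:,None]*d,axis=1);return np.where((s>3)&(s<162),r-prof(np.clip(s,0,165)),0)
        r=least_squares(f,[c[0],c[1],0,0,st['ee_pos'][2]+(R.from_quat(st['tool_rot']).apply(FT))[2]],loss='soft_l1',f_scale=2)
        p=r.x;print(n,m[0]['confidence'],len(C),'foot',p[[0,1,4]].round(1),'slope',p[2:4].round(3),'mouth',(p[[0,1,4]]+165*np.array([p[2],p[3],-1])).round(1),np.median(np.abs(r.fun)).round(2))
    for t in ['mouth','peg_tip','peg_seat']:
        s=bot.spot_point(n,t)
        if s: print('  ',t,s[0]['confidence'],np.round(s[0]['at'],1))
```

```text
t 9.18 tcp [574.2 144.2 258.9] q [0.119 0.618 0.643 0.193 2.468 1.897] F [ 0.2  0.4 -1.7] w 51.1 
 [[-0.568  0.818 -0.092]
 [ 0.053 -0.076 -0.996]
 [-0.821 -0.571 -0.   ]]
expected mouth [584.6 143.  150. ]
scene 0.62 418 foot [583.5 143.1 313.7] slope [ 0.006 -0.   ] mouth [584.4 143.1 148.7] 0.49
   mouth 0.98 [211.  332.6]
   peg_tip 0.75 [225.5 331.7]
   peg_seat 0.82 [234.8 327.4]
side 0.78 830 foot [582.1 144.3 312.9] slope [0.001 0.001] mouth [582.3 144.6 147.9] 0.61
   mouth 0.56 [227.3 283.5]
   peg_tip 0.74 [249.7 287.5]
   peg_seat 0.86 [265.6 283.7]
wrist 0.91 22972 foot [584.9 143.  316. ] slope [ 0.006 -0.001] mouth [585.8 142.8 151. ] 0.29
   mouth 0.63 [113.  277.2]
   peg_tip 0.84 [ 71.4 276.1]
   peg_seat 0.93 [ 50.2 279.7]
```

View pics/scene5.png

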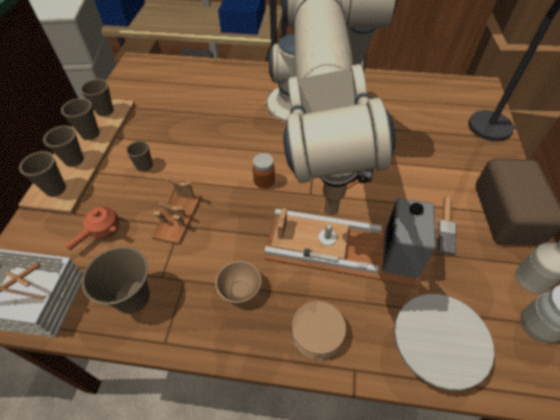

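View pics/side5.png

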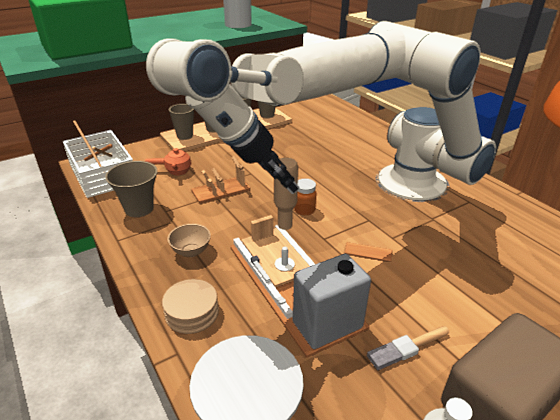

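View pics/wrist5.png

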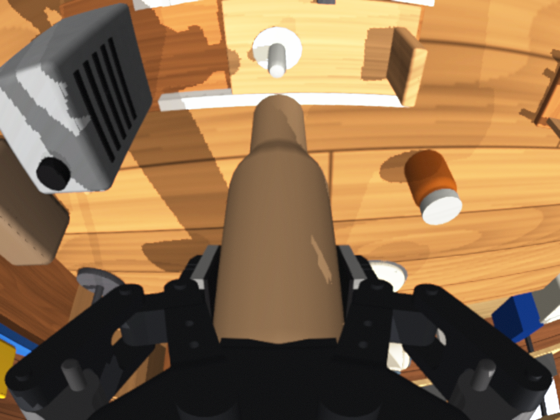

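The side and scene views show the bottle inverted above the peg. The wrist view shows the collar at about (277,48) and the neck at (278,110). Comparing the bottle and peg positions within each camera:

Run:
```python
from goto import *
st=bot.get_state();D=np.load('wrist5.npy');im=cv2.imread('pics/wrist5.png')
def gp(r,c,z):
    p,d=ray('wrist',np.float64(r),np.float64(c),st);return (p+d*(z-p[2])/d[2]).round(1)
print(gp(50.2,279.7,36),gp(71.4,276.1,88))
cv2.imwrite('pics/w5z.png',cv2.resize(im[15:95,235:325],None,fx=7,fy=7,interpolation=cv2.INTER_NEAREST))
```

```text
[585.7 141.2  36. ] [588.  144.3  88. ]
```

View pics/w5z.png

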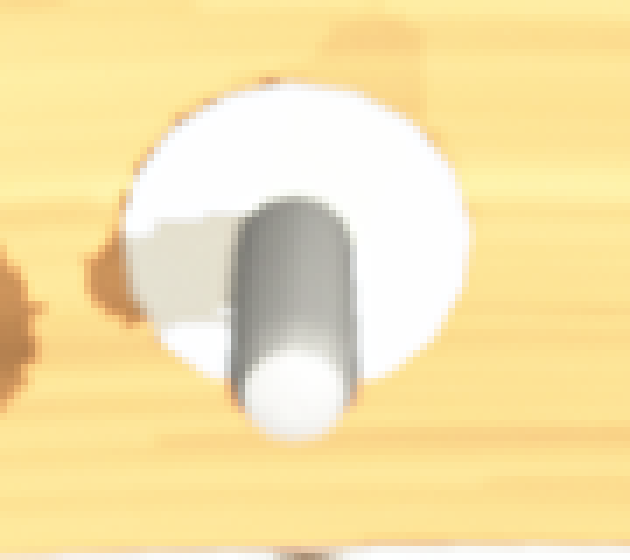

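Run:
```python
from goto import *
st=bot.get_state()
def g7(x,y,z):
    p,d=ray('wrist',np.float64(y/7+14.5),np.float64(x/7+234.5),st);return (p+d*(z-p[2])/d[2])
E=np.array([g7(x,y,36)[:2] for x,y in [(122,225),(469,240),(295,82),(170,130),(420,125),(215,378),(390,372),(450,310)]])
r=least_squares(lambda p:np.hypot(*(E-p[:2]).T)-p[2],[585,143,24]);print(r.x.round(1),r.fun.round(1))
print('tip',g7(296,397,88).round(1))
R0=R.from_quat(st['tool_rot'])
print('down 30mm in tool units',R0.inv().apply([0,0,-1]).round(3),'world x 1mm',(R0.inv().apply([1,0,0])/30).round(4),'world y 1mm',(R0.inv().apply([0,1,0])/30).round(4))
```

```text
[587.1 143.9  24.2] [-0.2 -0.3  0.  -0.1  0.3  0.1  0.2 -0.2]
tip [588.1 143.7  88. ]
down 30mm in tool units [ 0.82   0.572 -0.   ] world x 1mm [-0.019   0.0272 -0.0031] world y 1mm [ 0.0017 -0.0025 -0.0332]
```

Request:
{"api": "step_arm", "payload": {"targets": [{"x": 0.37,"y": 0.28,"z": -0.04,"wx": 0,"wy": 0,"wz": 0,"jaw": -1},{"x": 0.86,"y": 0.62,"z": -0.04,"wx": 0,"wy": 0,"wz": 0,"jaw": -1},{"x": 1.3,"y": 0.93,"z": -0.04,"wx": 0,"wy": 0,"wz": 0,"jaw": -1},{"x": 1.63,"y": 1.16,"z": -0.04,"wx": 0,"wy": 0,"wz": 0,"jaw": -1},{"x": 1.87,"y": 1.33,"z": -0.04,"wx": 0,"wy": 0,"wz": 0,"jaw": -1}]}}

```text
time: 10.55
ee_pos: [575.0, 145.4, 188.3]
tool_rot: [-0.355, -0.611, 0.641, -0.298]
force: [0.2, 0.9, -2.2]
grip_width: 50.9
```

Run:
```python
from goto import *
st=log();show(st)
print('mouth',(st['ee_pos']+R.from_quat(st['tool_rot']).apply(MT)).round(1))
for n in ['scene','side']:
    im,D=bot.capture(n);save(im,n+'6')
    b={'scene':(170,290),'side':(190,245)}[n]
    cv2.imwrite(f'pics/{n}6z.png',cv2.resize(im[b[0]:b[0]+90,b[1]:b[1]+90,::-1],None,fx=6,fy=6,interpolation=cv2.INTER_CUBIC))
```

```text
t 10.55 tcp [575.  145.4 188.3] q [0.121 0.606 0.786 0.169 2.342 1.865] F [ 0.2  0.9 -2.2] w 50.9 
 [[-0.57   0.816 -0.092]
 [ 0.052 -0.075 -0.996]
 [-0.82  -0.573  0.   ]]
mouth [585.1 144.2  79.4]
```

View pics/scene6z.png

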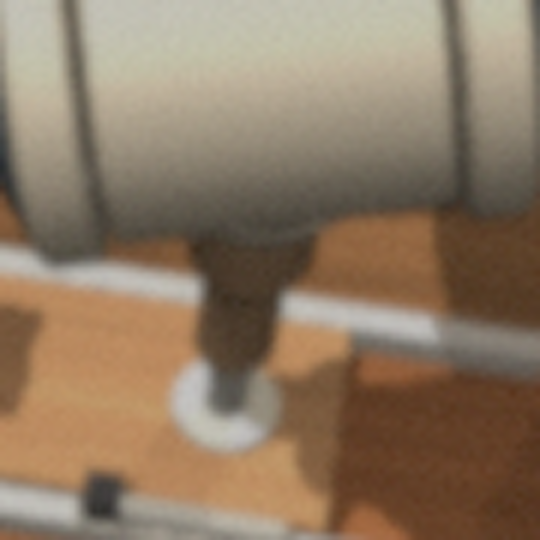

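View pics/side6z.png

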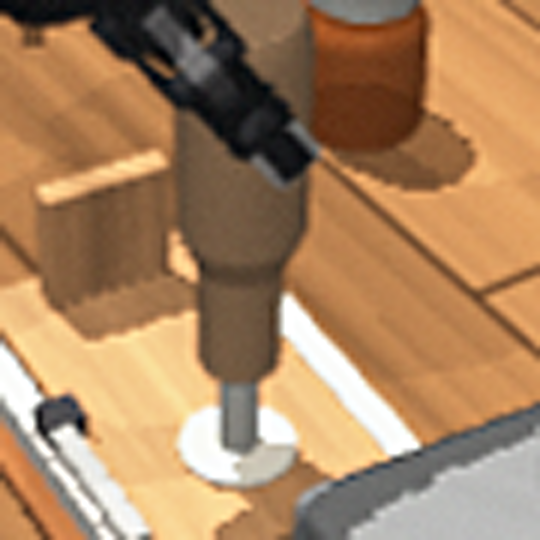

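In both views the peg tip is inside the neck and roughly centred, with no contact force. Lowering further.

Request:
{"api": "step_arm", "payload": {"targets": [{"x": 0.25,"y": 0.17,"z": 0,"wx": 0,"wy": 0,"wz": 0,"jaw": -1},{"x": 0.5,"y": 0.35,"z": 0,"wx": 0,"wy": 0,"wz": 0,"jaw": -1},{"x": 0.7,"y": 0.49,"z": 0,"wx": 0,"wy": 0,"wz": 0,"jaw": -1},{"x": 0.85,"y": 0.59,"z": 0,"wx": 0,"wy": 0,"wz": 0,"jaw": -1},{"x": 0.96,"y": 0.67,"z": 0,"wx": 0,"wy": 0,"wz": 0,"jaw": -1}]}}

```text
time: 11.28
ee_pos: [575.1, 145.4, 153.8]
tool_rot: [-0.355, -0.611, 0.641, -0.298]
force: [0.5, 0.5, -2.1]
grip_width: 50.8
```

Run:
```python
from goto import *
st=log();show(st)
print('mouth',(st['ee_pos']+R.from_quat(st['tool_rot']).apply(MT)).round(1))
```

```text
t 11.28 tcp [575.1 145.4 153.8] q [0.121 0.608 0.843 0.16  2.282 1.851] F [ 0.5  0.5 -2.1] w 50.8 
 [[-0.57   0.817 -0.092]
 [ 0.052 -0.075 -0.996]
 [-0.82  -0.572  0.   ]]
mouth [585.3 144.3  45. ]
```

Request:
{"api": "step_arm", "payload": {"targets": [{"x": 0.03,"y": 0.02,"z": 0,"wx": 0,"wy": 0,"wz": 0,"jaw": -1},{"x": 0.06,"y": 0.04,"z": 0,"wx": 0,"wy": 0,"wz": 0,"jaw": -1},{"x": 0.1,"y": 0.07,"z": 0,"wx": 0,"wy": 0,"wz": 0,"jaw": -1},{"x": 0.135,"y": 0.095,"z": 0,"wx": 0,"wy": 0,"wz": 0,"jaw": -1},{"x": 0.17,"y": 0.12,"z": 0,"wx": 0,"wy": 0,"wz": 0,"jaw": -1}]}}

```text
time: 11.9
ee_pos: [575.2, 145.4, 147.9]
tool_rot: [-0.356, -0.611, 0.641, -0.298]
force: [0.1, 1.2, -2.0]
grip_width: 51.2
```

Request:
{"api": "step_arm", "payload": {"targets": [{"x": 0.01,"y": 0.01,"z": 0,"wx": 0,"wy": 0,"wz": 0,"jaw": -1},{"x": 0.02,"y": 0.015,"z": 0,"wx": 0,"wy": 0,"wz": 0,"jaw": -1},{"x": 0.03,"y": 0.02,"z": 0,"wx": 0,"wy": 0,"wz": 0,"jaw": -1},{"x": 0.04,"y": 0.03,"z": 0,"wx": 0,"wy": 0,"wz": 0,"jaw": -1},{"x": 0.05,"y": 0.035,"z": 0,"wx": 0,"wy": 0,"wz": 0,"jaw": -1}]}}

```text
time: 12.52
ee_pos: [575.2, 145.4, 146.1]
tool_rot: [-0.356, -0.611, 0.641, -0.298]
force: [1.0, -0.3, -3.1]
grip_width: 51.0
```

Request:
{"api": "step_arm", "payload": {"targets": [{"x": 0.01,"y": 0.01,"z": 0,"wx": 0,"wy": 0,"wz": 0,"jaw": -1},{"x": 0.02,"y": 0.015,"z": 0,"wx": 0,"wy": 0,"wz": 0,"jaw": -1},{"x": 0.03,"y": 0.02,"z": 0,"wx": 0,"wy": 0,"wz": 0,"jaw": -1},{"x": 0.04,"y": 0.03,"z": 0,"wx": 0,"wy": 0,"wz": 0,"jaw": -1},{"x": 0.04,"y": 0.03,"z": 0,"wx": 0,"wy": 0,"wz": 0,"jaw": -1}]}}

```text
time: 13.15
ee_pos: [575.2, 145.4, 144.6]
tool_rot: [-0.356, -0.611, 0.641, -0.298]
force: [0.2, -0.5, -2.1]
grip_width: 51.1
```

Run:
```python
from goto import *
st=log();print(st['ft_torque'].round(2))
for n in ['side']:
    im,D=bot.capture(n);save(im,n+'7')
    b={'scene':(170,290),'side':(190,245)}[n]
    cv2.imwrite(f'pics/{n}7z.png',cv2.resize(im[b[0]:b[0]+90,b[1]:b[1]+90,::-1],None,fx=6,fy=6,interpolation=cv2.INTER_CUBIC))
```

```text
[-0.01 -0.5  -0.04]
```

View pics/side7z.png

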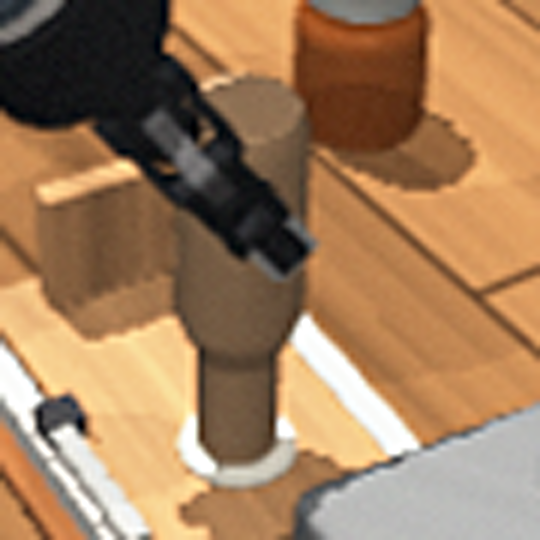

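The side view shows the neck bottom just above or at the collar, centred. Continuing to creep until contact.

Request:
{"api": "step_arm", "payload": {"targets": [{"x": 0.01,"y": 0.007,"z": 0,"wx": 0,"wy": 0,"wz": 0,"jaw": -1},{"x": 0.02,"y": 0.014,"z": 0,"wx": 0,"wy": 0,"wz": 0,"jaw": -1},{"x": 0.03,"y": 0.021,"z": 0,"wx": 0,"wy": 0,"wz": 0,"jaw": -1},{"x": 0.04,"y": 0.028,"z": 0,"wx": 0,"wy": 0,"wz": 0,"jaw": -1},{"x": 0.04,"y": 0.028,"z": 0,"wx": 0,"wy": 0,"wz": 0,"jaw": -1}]}}

```text
time: 13.82
ee_pos: [575.2, 145.4, 143.2]
tool_rot: [-0.356, -0.611, 0.641, -0.298]
force: [0.4, -0.0, -2.8]
grip_width: 50.9
```

Request:
{"api": "step_arm", "payload": {"targets": [{"x": 0.01,"y": 0.007,"z": 0,"wx": 0,"wy": 0,"wz": 0,"jaw": -1},{"x": 0.02,"y": 0.014,"z": 0,"wx": 0,"wy": 0,"wz": 0,"jaw": -1},{"x": 0.03,"y": 0.021,"z": 0,"wx": 0,"wy": 0,"wz": 0,"jaw": -1},{"x": 0.04,"y": 0.028,"z": 0,"wx": 0,"wy": 0,"wz": 0,"jaw": -1},{"x": 0.04,"y": 0.028,"z": 0,"wx": 0,"wy": 0,"wz": 0,"jaw": -1}]}}

```text
time: 14.45
ee_pos: [575.3, 145.4, 143.0]
tool_rot: [-0.356, -0.611, 0.641, -0.298]
force: [0.6, 0.4, 5.5]
grip_width: 50.7
```

Contact: the vertical force rose by about 8 N. Releasing.

Request:
{"api": "step_arm", "payload": {"targets": [{"x": -0.01,"y": -0.007,"z": 0,"wx": 0,"wy": 0,"wz": 0,"jaw": 0.3},{"x": -0.01,"y": -0.007,"z": 0,"wx": 0,"wy": 0,"wz": 0,"jaw": 0.6},{"x": -0.01,"y": -0.007,"z": 0,"wx": 0,"wy": 0,"wz": 0,"jaw": 1},{"x": -0.01,"y": -0.007,"z": 0,"wx": 0,"wy": 0,"wz": 0,"jaw": 1},{"x": -0.01,"y": -0.007,"z": 0,"wx": 0,"wy": 0,"wz": 0,"jaw": 1}]}}

```text
time: 15.08
ee_pos: [575.2, 145.4, 142.0]
tool_rot: [-0.356, -0.611, 0.641, -0.298]
force: [0.1, 0.6, -0.3]
grip_width: 85.2
```

Request:
{"api": "step_arm", "payload": {"targets": [{"x": -0.01,"y": 0,"z": 0,"wx": 0,"wy": 0,"wz": 0,"jaw": 1},{"x": -0.01,"y": 0,"z": 0,"wx": 0,"wy": 0,"wz": 0,"jaw": 1},{"x": -0.02,"y": 0,"z": 0,"wx": 0,"wy": 0,"wz": 0,"jaw": 1},{"x": -0.02,"y": 0,"z": 0,"wx": 0,"wy": 0,"wz": 0,"jaw": 1},{"x": -0.02,"y": 0,"z": 0,"wx": 0,"wy": 0,"wz": 0,"jaw": 1}]}}

```text
time: 15.7
ee_pos: [575.6, 145.4, 142.5]
tool_rot: [-0.356, -0.611, 0.641, -0.298]
force: [0.8, 0.1, 0.3]
grip_width: 85.6
```

Run:
```python
from goto import *
st=log();show(st)
for n in ['side','wrist']:
    im,D=bot.capture(n);save(im,n+'8')
    if n=='side':
        b={'scene':(170,290),'side':(190,245)}[n]
        cv2.imwrite(f'pics/{n}8z.png',cv2.resize(im[b[0]:b[0]+90,b[1]:b[1]+90,::-1],None,fx=6,fy=6,interpolation=cv2.INTER_CUBIC))
```

```text
t 15.7 tcp [575.6 145.4 142.5] q [0.121 0.612 0.858 0.157 2.264 1.847] F [0.8 0.1 0.3] w 85.6 
 [[-0.569  0.817 -0.092]
 [ 0.052 -0.075 -0.996]
 [-0.82  -0.572  0.   ]]
```

View pics/side8z.png

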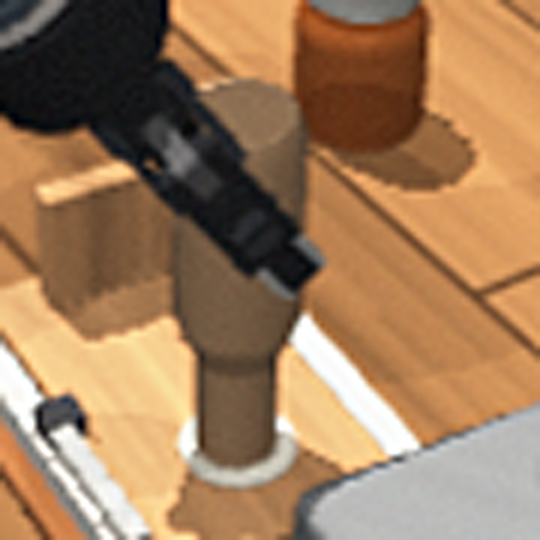

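View pics/wrist8.png

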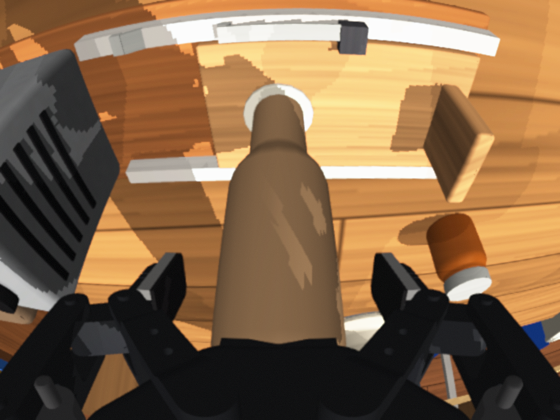

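The bottle stands on the collar with both pads well clear of it. Retreating along the fingers.

Request:
{"api": "step_arm", "payload": {"targets": [{"x": -0.4,"y": 0,"z": 0,"wx": 0,"wy": 0,"wz": 0,"jaw": 1},{"x": -1.2,"y": 0,"z": 0,"wx": 0,"wy": 0,"wz": 0,"jaw": 1},{"x": -2.2,"y": 0,"z": 0,"wx": 0,"wy": 0,"wz": 0,"jaw": 1},{"x": -3.4,"y": 0,"z": 0,"wx": 0,"wy": 0,"wz": 0,"jaw": 1},{"x": -4.6,"y": 0,"z": 0,"wx": 0,"wy": 0,"wz": 0,"jaw": 1}]}}

```text
time: 16.42
ee_pos: [646.1, 137.0, 252.8]
tool_rot: [-0.357, -0.611, 0.641, -0.298]
force: [57.3, 8.3, 40.1]
grip_width: 85.1
```

```bash
cat > chk.py <<'E'
from goto import *
from fit import *
def bott(n,D,st,c,yr=60):
    m=bot.masks_of(n,'bottle')
    if not m: print(n,'no bottle');return
    mm=cv2.erode(m[0]['region'].astype(np.uint8),np.ones((3,3)))>0
    C=cloud(n,D,st,mm); C=C[(np.hypot(C[:,0]-c[0],C[:,1]-c[1])<yr)&(C[:,2]>40)&(C[:,2]<205)]
    def f(p):
        d=np.array([p[2],p[3],-1]);d/=np.linalg.norm(d);o=np.array([p[0],p[1],p[4]]);v=C-o;s=v@d
        r=np.linalg.norm(v-s[:,None]*d,axis=1);lat=r-prof(np.clip(s,0,165));return np.where(np.abs(s)<np.abs(lat),s,lat)
    r=least_squares(f,[c[0],c[1],0,0,201],loss='soft_l1',f_scale=2);p=r.x
    print(n,round(m[0]['confidence'],2),len(C),'foot',p[[0,1,4]].round(1),'slope',p[2:4].round(3),'mouth',(p[[0,1,4]]+165*np.array([p[2],p[3],-1])).round(1),np.median(np.abs(r.fun)).round(2))
def snap(k,c,names=('scene','side')):
    st=log();show(st)
    for n in names:
        im,D=bot.capture(n);save(im,n+k);np.save(n+k+'.npy',D);bott(n,D,st,c)
    return st
E
python3 - <<'E'
from chk import *
st=snap('9',(584.5,144.5))
for n in ['scene','side']:
    D=np.load(n+'9.npy');C=cloud(n,D)
    T=C[(C[:,2]>84)&(C[:,2]<100)&(np.abs(C[:,0]-578)<45)&(np.abs(C[:,1]-27)<25)]
    print(n,'paddle top',len(T),cv2.minAreaRect(T[:,:2].astype(np.float32)),T.mean(0).round(1),T.max(0)[2].round(1))
    s=bot.spot_point(n,'paddle');print(np.round(s[0]['at'],1),s[0]['confidence'])
E
```

```text
t 16.43 tcp [646.1 137.  252.8] q [0.1   0.948 0.169 0.22  2.612 1.92 ] F [57.3  8.3 40.1] w 85.1 
 [[-0.567  0.819 -0.093]
 [ 0.054 -0.076 -0.996]
 [-0.822 -0.569 -0.001]]
scene 0.89 234 foot [585.9 143.8 197.8] slope [-0.001  0.005] mouth [585.8 144.7  32.8] 0.52
side 0.98 1025 foot [584.1 145.5 199.4] slope [0.001 0.003] mouth [584.2 146.   34.4] 0.84
scene paddle top 38 ((595.6332397460938, 23.552888870239258), (12.695329666137695, 24.370662689208984), 85.1903076171875) [599.2  22.5  89. ] 93.1
[219.3 279.1] 0.7
side paddle top 114 ((576.279296875, 27.96902084350586), (17.330129623413086, 59.22694778442383), 85.51888275146484) [576.7  29.7  89. ] 94.1
[222.6 263.2] 0.65
```

View pics/scene9.png

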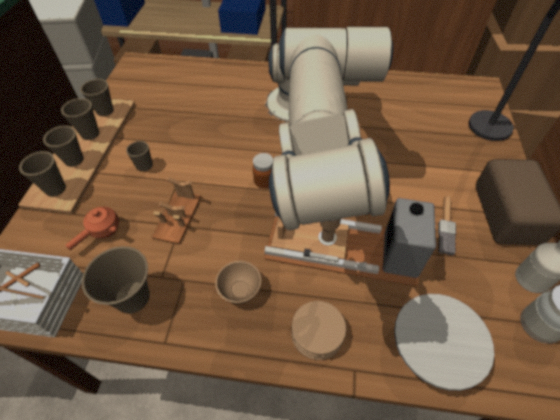

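View pics/side9.png

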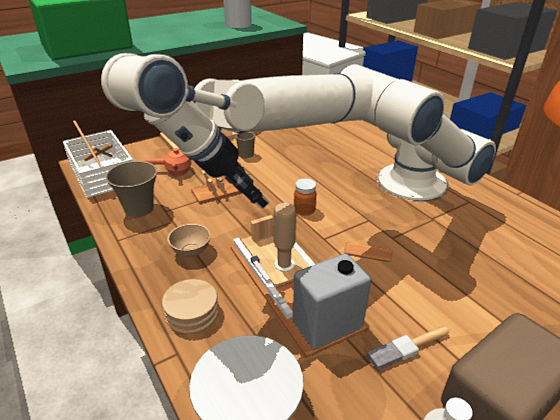

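The bottle stands on the peg in both views, with its axis within about 0.005 of vertical. The force reading is odd, though: q3 is at its 0.17 limit, so I'm straightening the tool at once.

Request:
{"api": "step_arm", "payload": {"targets": [{"x": 0.06,"y": -0.14,"z": 0.2,"wx": 0,"wy": 0,"wz": 0.6,"jaw": 1},{"x": 0.12,"y": -0.28,"z": 0.5,"wx": 0,"wy": 0,"wz": 1.3,"jaw": 1},{"x": 0.18,"y": -0.42,"z": 0.8,"wx": 0,"wy": 0,"wz": 2.1,"jaw": 1},{"x": 0.24,"y": -0.57,"z": 1.1,"wx": 0,"wy": 0,"wz": 2.9,"jaw": 1},{"x": 0.29,"y": -0.71,"z": 1.31,"wx": 0,"wy": 0,"wz": 3.5,"jaw": 1}]}}

```text
time: 17.35
ee_pos: [620.4, 99.9, 262.0]
tool_rot: [0.527, 0.472, -0.518, 0.48]
force: [0.3, 0.5, 0.1]
grip_width: 85.4
```

Run:
```python
from chk import *
show(log())
```

```text
t 17.35 tcp [620.4  99.9 262. ] q [ 1.060e-01  1.610e-01  1.100e+00 -1.000e-03  1.862e+00  1.769e+00] F [0.3 0.5 0.1] w 85.4 
 [[ 0.018  0.996 -0.092]
 [ 0.001 -0.092 -0.996]
 [-1.     0.018 -0.003]]
```

```bash
cat > push.py <<'E'
from chk import *
A=np.radians(4.0); DY=np.array([np.sin(A),np.cos(A),0])
def pushR():
    x=np.array([0,0,-1.]);y=DY;return np.stack([x,y,np.cross(x,y)],1)
FACE=np.array([577.3,19.5,0])
E
python3 - <<'E'
from push import *
st=bot.get_state();p=FACE-36*DY;p[2]=260
print(p,delta(p,pushR(),st)); p[2]=64; print(ik(p,pushR(),st['qpos']-np.array([0,0,0,0,0,1.57])), ik(p+120*DY,pushR(),st['qpos']-np.array([0,0,0,0,0,1.57])))
E
```

```text
[574.78876695 -16.41230581 260.        ] (array([ 0.034, -1.159,  4.003]), array([-9.128,  0.07 , -0.092]))
(array([-8.77084475e-02,  5.64340170e-02,  1.56402697e+00, -1.00384335e-11,
        1.52113167e+00, -1.78952774e-02]), np.float64(6.290376158876564e-11)) (array([ 1.17871168e-01,  1.02051700e-01,  1.51597708e+00, -4.23894523e-13,
        1.52356387e+00,  1.87684338e-01]), np.float64(6.1002878881730145e-12))
```

Request:
{"api": "step_arm", "payload": {"targets": [{"x": 0,"y": -0.25,"z": 0.9,"wx": -0.9,"wy": 0,"wz": 0,"jaw": 0.5},{"x": 0,"y": -0.5,"z": 1.8,"wx": -1.9,"wy": 0,"wz": 0,"jaw": 0},{"x": 0,"y": -0.8,"z": 2.7,"wx": -2.9,"wy": 0,"wz": 0,"jaw": -1},{"x": 0,"y": -1.0,"z": 3.5,"wx": -3.9,"wy": 0,"wz": 0,"jaw": -1},{"x": 0.03,"y": -1.16,"z": 4.0,"wx": -4.9,"wy": 0,"wz": 0,"jaw": -1}]}}

```text
time: 17.98
ee_pos: [574.8, -17.2, 259.4]
tool_rot: [0.278, 0.647, -0.275, 0.655]
force: [0.7, 0.1, -0.2]
grip_width: 0.1
```

Run:
```python
from push import *
st=log();p=FACE-36*DY;p[2]=200
show(st);print(p,delta(p,pushR(),st))
```

```text
t 17.98 tcp [574.8 -17.2 259.4] q [-9.000e-02  2.000e-02  1.255e+00  1.000e-03  1.855e+00  7.140e-01] F [ 0.7  0.1 -0.2] w 0.1 
 [[ 0.013  0.719  0.694]
 [-0.     0.694 -0.72 ]
 [-1.     0.009  0.009]]
[574.78876695 -16.41230581 200.        ] (array([ 1.981e+00,  1.000e-03, -3.800e-02]), array([-4.201,  0.067, -0.03 ]))
```

Request:
{"api": "step_arm", "payload": {"targets": [{"x": 0.4,"y": 0,"z": -0.02,"wx": -0.9,"wy": 0.02,"wz": 0,"jaw": -1},{"x": 0.8,"y": 0,"z": -0.03,"wx": -1.9,"wy": 0.04,"wz": -0.01,"jaw": -1},{"x": 1.2,"y": 0,"z": -0.04,"wx": -2.8,"wy": 0.05,"wz": -0.02,"jaw": -1},{"x": 1.6,"y": 0,"z": -0.04,"wx": -3.7,"wy": 0.06,"wz": -0.03,"jaw": -1},{"x": 1.98,"y": 0,"z": -0.04,"wx": -4.2,"wy": 0.07,"wz": -0.03,"jaw": -1}]}}

```text
time: 18.6
ee_pos: [575.0, -15.3, 199.3]
tool_rot: [0.025, 0.707, -0.025, 0.706]
force: [-0.8, 0.5, 0.1]
grip_width: 0.1
```

Run:
```python
from push import *
st=log();p=FACE-36*DY;p[2]=64
show(st);print(p,delta(p,pushR(),st))
im,D=bot.capture('wrist');save(im,'w10')
for s in bot.spot_point('wrist','paddle')[:1]:
    print(s); r,c=s['at'];p,d=ray('wrist',np.float64(r),np.float64(c),st);print(p+d*(77-p[2])/d[2])
```

```text
t 18.6 tcp [575.  -15.3 199.3] q [-0.086  0.021  1.36   0.     1.762 -0.015] F [-0.8  0.5  0.1] w 0.1 
 [[-0.001  0.071  0.997]
 [ 0.     0.997 -0.071]
 [-1.     0.    -0.001]]
[574.78876695 -16.41230581  64.        ] (array([ 4.511, -0.041,  0.   ]), array([-0.008, -0.006, -0.002]))
{'at': [160.8, 279.6], 'confidence': 0.71}
[579.60134917  16.52474949  77.        ]
```

View pics/w10.png

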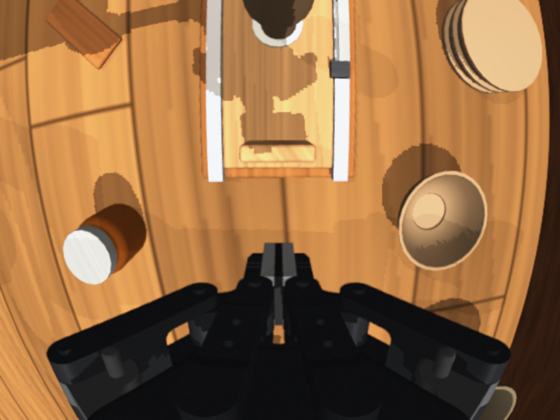

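The wrist view shows the closed fingers lined up with the paddle (column 278, row 152) and free table below. Going down.

Request:
{"api": "step_arm", "payload": {"targets": [{"x": 1.0,"y": -0.05,"z": 0,"wx": 0,"wy": 0,"wz": 0,"jaw": -1},{"x": 2.2,"y": -0.1,"z": 0,"wx": 0,"wy": 0,"wz": 0,"jaw": -1},{"x": 3.4,"y": -0.1,"z": 0,"wx": 0,"wy": 0,"wz": 0,"jaw": -1},{"x": 4.2,"y": -0.1,"z": 0,"wx": 0,"wy": 0,"wz": 0,"jaw": -1},{"x": 4.5,"y": -0.1,"z": 0,"wx": 0,"wy": 0,"wz": 0,"jaw": -1}]}}

```text
time: 19.32
ee_pos: [573.1, -18.1, 61.8]
tool_rot: [0.027, 0.709, -0.027, 0.704]
force: [0.1, 0.7, 0.5]
grip_width: 0.3
```

Request:
{"api": "step_arm", "payload": {"targets": [{"x": 0,"y": 0.15,"z": 0,"wx": 0,"wy": 0,"wz": 0,"jaw": -1},{"x": 0,"y": 0.3,"z": 0,"wx": 0,"wy": 0,"wz": 0,"jaw": -1},{"x": 0,"y": 0.45,"z": 0,"wx": 0,"wy": 0,"wz": 0,"jaw": -1},{"x": 0,"y": 0.6,"z": 0,"wx": 0,"wy": 0,"wz": 0,"jaw": -1},{"x": 0,"y": 0.7,"z": 0,"wx": 0,"wy": 0,"wz": 0,"jaw": -1}]}}

```text
time: 19.95
ee_pos: [574.7, 3.1, 61.7]
tool_rot: [0.027, 0.709, -0.026, 0.704]
force: [-0.4, -0.5, 0.3]
grip_width: 0.1
```

Request:
{"api": "step_arm", "payload": {"targets": [{"x": 0,"y": 0.07,"z": 0,"wx": 0,"wy": 0,"wz": 0,"jaw": -1},{"x": 0,"y": 0.14,"z": 0,"wx": 0,"wy": 0,"wz": 0,"jaw": -1},{"x": 0,"y": 0.21,"z": 0,"wx": 0,"wy": 0,"wz": 0,"jaw": -1},{"x": 0,"y": 0.28,"z": 0,"wx": 0,"wy": 0,"wz": 0,"jaw": -1},{"x": 0,"y": 0.35,"z": 0,"wx": 0,"wy": 0,"wz": 0,"jaw": -1}]}}

```text
time: 20.58
ee_pos: [575.2, 13.0, 61.4]
tool_rot: [0.027, 0.709, -0.027, 0.704]
force: [-0.9, -3.1, 0.4]
grip_width: 0.0
```

Contact with the paddle at about 3 N. Pushing steadily.

Request:
{"api": "step_arm", "payload": {"targets": [{"x": 0,"y": 0.12,"z": 0,"wx": 0,"wy": 0,"wz": 0,"jaw": -1},{"x": 0,"y": 0.26,"z": 0,"wx": 0,"wy": 0,"wz": 0,"jaw": -1},{"x": 0,"y": 0.42,"z": 0,"wx": 0,"wy": 0,"wz": 0,"jaw": -1},{"x": 0,"y": 0.58,"z": 0,"wx": 0,"wy": 0,"wz": 0,"jaw": -1},{"x": 0,"y": 0.74,"z": 0,"wx": 0,"wy": 0,"wz": 0,"jaw": -1}]}}

```text
time: 21.2
ee_pos: [576.8, 35.8, 61.4]
tool_rot: [0.027, 0.709, -0.026, 0.704]
force: [-2.2, -3.0, 0.4]
grip_width: 0.1
```

Request:
{"api": "step_arm", "payload": {"targets": [{"x": 0,"y": 0.16,"z": 0,"wx": 0,"wy": 0,"wz": 0,"jaw": -1},{"x": 0,"y": 0.32,"z": 0,"wx": 0,"wy": 0,"wz": 0,"jaw": -1},{"x": 0,"y": 0.48,"z": 0,"wx": 0,"wy": 0,"wz": 0,"jaw": -1},{"x": 0,"y": 0.64,"z": 0,"wx": 0,"wy": 0,"wz": 0,"jaw": -1},{"x": 0,"y": 0.8,"z": 0,"wx": 0,"wy": 0,"wz": 0,"jaw": -1}]}}

```text
time: 21.82
ee_pos: [578.8, 59.6, 61.5]
tool_rot: [0.027, 0.709, -0.026, 0.704]
force: [-1.6, -3.0, 0.1]
grip_width: -0.1
```

Run:
```python
from push import *
st=snap('11',(588,185),('side',))
```

```text
t 21.82 tcp [578.8  59.6  61.5] q [4.300e-02 8.200e-02 1.542e+00 1.000e-03 1.525e+00 1.190e-01] F [-1.6 -3.   0.1] w -0.1 
 [[-0.007  0.075  0.997]
 [ 0.001  0.997 -0.075]
 [-1.     0.001 -0.007]]
side 0.75 1006 foot [587.7 197.8 199.6] slope [-0.001  0.004] mouth [587.5 198.5  34.6] 0.74
```

View pics/side11.png

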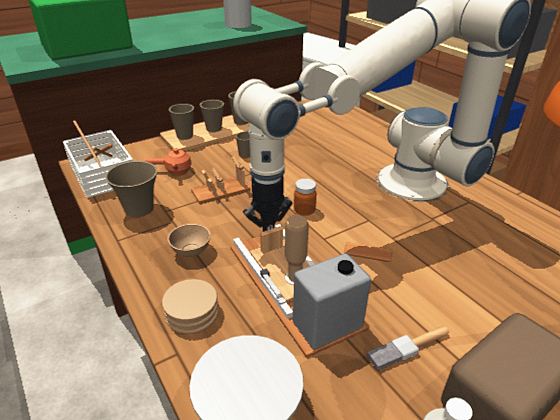

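The side view shows the bottle upright and carried along with the carriage by about 52 mm. Continuing, more slowly.

Request:
{"api": "step_arm", "payload": {"targets": [{"x": 0,"y": 0.12,"z": 0,"wx": 0,"wy": 0,"wz": 0,"jaw": -1},{"x": 0,"y": 0.24,"z": 0,"wx": 0,"wy": 0,"wz": 0,"jaw": -1},{"x": 0,"y": 0.36,"z": 0,"wx": 0,"wy": 0,"wz": 0,"jaw": -1},{"x": 0,"y": 0.48,"z": 0,"wx": 0,"wy": 0,"wz": 0,"jaw": -1},{"x": 0,"y": 0.6,"z": 0,"wx": 0,"wy": 0,"wz": 0,"jaw": -1}]}}

```text
time: 22.55
ee_pos: [580.2, 75.4, 61.7]
tool_rot: [0.026, 0.709, -0.028, 0.704]
force: [-2.1, -7.5, 0.6]
grip_width: -0.3
```

Request:
{"api": "step_arm", "payload": {"targets": [{"x": 0,"y": 0.07,"z": 0,"wx": 0,"wy": 0,"wz": 0,"jaw": -1},{"x": 0,"y": 0.14,"z": 0,"wx": 0,"wy": 0,"wz": 0,"jaw": -1},{"x": 0,"y": 0.21,"z": 0,"wx": 0,"wy": 0,"wz": 0,"jaw": -1},{"x": 0,"y": 0.28,"z": 0,"wx": 0,"wy": 0,"wz": 0,"jaw": -1},{"x": 0,"y": 0.35,"z": 0,"wx": 0,"wy": 0,"wz": 0,"jaw": -1}]}}

```text
time: 23.18
ee_pos: [581.2, 87.9, 61.7]
tool_rot: [0.027, 0.709, -0.026, 0.704]
force: [-0.4, -2.6, 0.3]
grip_width: 0.2
```

The force rose to 7.5 N and then fell to 2.6 N, so the tab has probably clicked. Creeping on to the stop.

Request:
{"api": "step_arm", "payload": {"targets": [{"x": 0,"y": 0.03,"z": 0,"wx": 0,"wy": 0,"wz": 0,"jaw": -1},{"x": 0,"y": 0.06,"z": 0,"wx": 0,"wy": 0,"wz": 0,"jaw": -1},{"x": 0,"y": 0.09,"z": 0,"wx": 0,"wy": 0,"wz": 0,"jaw": -1},{"x": 0,"y": 0.12,"z": 0,"wx": 0,"wy": 0,"wz": 0,"jaw": -1},{"x": 0,"y": 0.12,"z": 0,"wx": 0,"wy": 0,"wz": 0,"jaw": -1}]}}

```text
time: 23.8
ee_pos: [581.2, 88.7, 61.7]
tool_rot: [0.026, 0.709, -0.029, 0.704]
force: [-2.3, -11.5, 1.2]
grip_width: -0.1
```

Run:
```python
from push import *
st=snap('12',(590,225),('scene','side'))
im=cv2.imread('pics/scene12.png');cv2.imwrite('pics/scene12z.png',cv2.resize(im[190:300,270:420],None,fx=5,fy=5,interpolation=cv2.INTER_CUBIC))
im=cv2.imread('pics/side12.png');cv2.imwrite('pics/side12z.png',cv2.resize(im[200:320,225:375],None,fx=5,fy=5,interpolation=cv2.INTER_CUBIC))
```

```text
t 23.8 tcp [581.2  88.7  61.7] q [ 0.095  0.099  1.523 -0.003  1.527  0.172] F [ -2.3 -11.5   1.2] w -0.1 
 [[-0.007  0.077  0.997]
 [-0.003  0.997 -0.077]
 [-1.    -0.004 -0.007]]
scene 0.73 787 foot [591.2 226.1 199.2] slope [ 0.003 -0.003] mouth [591.8 225.7  34.2] 0.64
side 0.93 943 foot [589.8 227.  199.7] slope [-0.002  0.001] mouth [589.4 227.2  34.7] 0.7
```

View pics/scene12z.png

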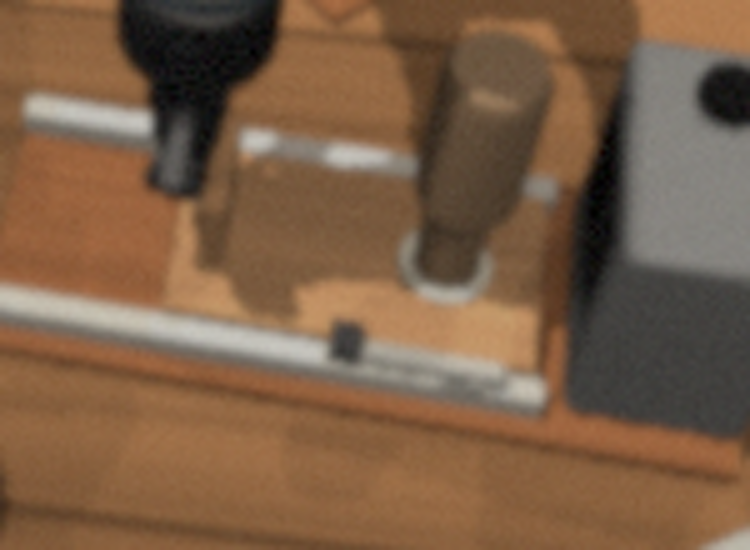

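View pics/side12z.png

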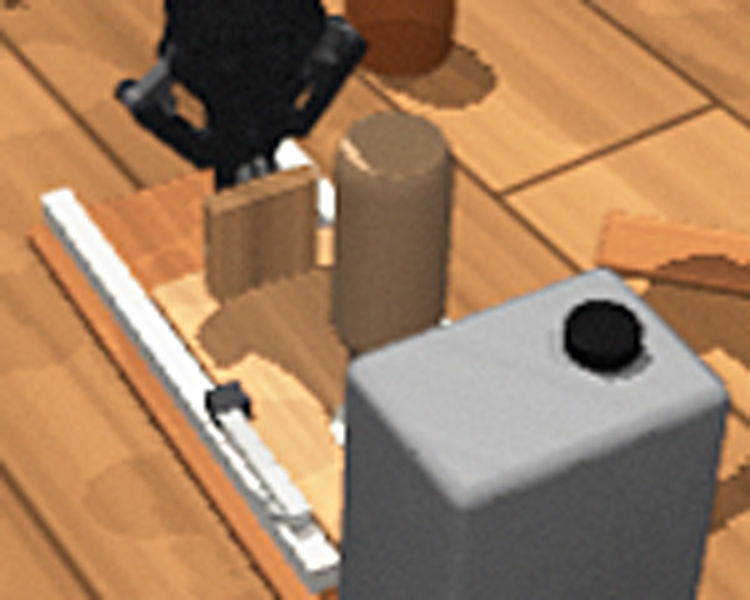

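Request:
{"api": "step_arm", "payload": {"targets": [{"x": 0,"y": 0.04,"z": 0,"wx": 0,"wy": 0,"wz": 0,"jaw": -1},{"x": 0,"y": 0.08,"z": 0,"wx": 0,"wy": 0,"wz": 0,"jaw": -1},{"x": 0,"y": 0.1,"z": 0,"wx": 0,"wy": 0,"wz": 0,"jaw": -1},{"x": 0,"y": 0.1,"z": 0,"wx": 0,"wy": 0,"wz": 0,"jaw": -1},{"x": 0,"y": 0.1,"z": 0,"wx": 0,"wy": 0,"wz": 0,"jaw": -1}]}}

```text
time: 24.62
ee_pos: [581.2, 88.7, 61.7]
tool_rot: [0.025, 0.709, -0.031, 0.704]
force: [-3.9, -20.7, 4.1]
grip_width: 0.2
```

The carriage is hard on its stop: the force doubled with no motion. Backing off gently, then lifting clear.

Request:
{"api": "step_arm", "payload": {"targets": [{"x": 0,"y": -0.08,"z": 0,"wx": 0,"wy": 0,"wz": 0,"jaw": -1},{"x": 0,"y": -0.16,"z": 0,"wx": 0,"wy": 0,"wz": 0,"jaw": -1},{"x": 0,"y": -0.3,"z": 0,"wx": 0,"wy": 0,"wz": 0,"jaw": -1},{"x": 0,"y": -0.8,"z": 0,"wx": 0,"wy": 0,"wz": 0,"jaw": -1},{"x": 0,"y": -1.6,"z": 0,"wx": 0,"wy": 0,"wz": 0,"jaw": -1}]}}

```text
time: 25.25
ee_pos: [577.8, 46.3, 61.5]
tool_rot: [0.027, 0.709, -0.026, 0.704]
force: [0.7, -0.3, -0.4]
grip_width: -0.2
```

Request:
{"api": "step_arm", "payload": {"targets": [{"x": -0.5,"y": -0.6,"z": 0,"wx": 0,"wy": 0,"wz": 0,"jaw": -1},{"x": -1.5,"y": -1.5,"z": 0,"wx": 0,"wy": 0,"wz": 0,"jaw": -1},{"x": -3,"y": -2.5,"z": 0,"wx": 0,"wy": 0,"wz": 0,"jaw": -1},{"x": -4,"y": -3.2,"z": 0,"wx": 0,"wy": 0,"wz": 0,"jaw": -1},{"x": -4,"y": -3.4,"z": 0,"wx": 0,"wy": 0,"wz": 0,"jaw": -1}]}}

```text
time: 25.88
ee_pos: [572.3, -57.2, 186.3]
tool_rot: [0.027, 0.706, -0.027, 0.707]
force: [-0.3, 0.2, -0.3]
grip_width: -0.2
```

Request:
{"api": "step_arm", "payload": {"targets": [{"x": 0,"y": 0,"z": 0,"wx": 0,"wy": 0,"wz": 0,"jaw": -1},{"x": 0,"y": 0,"z": 0,"wx": 0,"wy": 0,"wz": 0,"jaw": -1},{"x": 0,"y": 0,"z": 0,"wx": 0,"wy": 0,"wz": 0,"jaw": -1},{"x": 0,"y": 0,"z": 0,"wx": 0,"wy": 0,"wz": 0,"jaw": -1},{"x": 0,"y": 0,"z": 0,"wx": 0,"wy": 0,"wz": 0,"jaw": -1}]}}

```text
time: 26.5
ee_pos: [570.9, -55.1, 181.2]
tool_rot: [0.027, 0.709, -0.026, 0.704]
force: [0.4, -0.4, 0.4]
grip_width: -0.4
```

Run:
```python
from push import *
st=snap('13',(590,226),('scene','side'))
for n in ['scene','side']:
    for k in ('0','12','13'):
        C=cloud(n,np.load(n+k+'.npy'))
        y0=27 if k=='0' else 108
        T=C[(C[:,2]>86)&(C[:,2]<98)&(np.abs(C[:,0]-580)<40)&(np.abs(C[:,1]-y0)<22)]
        print(n,k,'paddle top y',len(T),np.median(T[:,1]).round(1))
im=cv2.imread('pics/side13.png');cv2.imwrite('pics/side13z.png',cv2.resize(im[200:320,225:375],None,fx=5,fy=5,interpolation=cv2.INTER_CUBIC))
```

```text
t 26.5 tcp [570.9 -55.1 181.2] q [-0.156  0.022  1.39   0.     1.736 -0.081] F [ 0.4 -0.4  0.4] w -0.4 
 [[-0.007  0.075  0.997]
 [ 0.001  0.997 -0.075]
 [-1.     0.001 -0.007]]
scene 0.95 874 foot [591.2 226.1 199.3] slope [ 0.002 -0.001] mouth [591.6 225.9  34.3] 0.58
side 0.77 879 foot [589.5 227.2 199.5] slope [ 0.001 -0.001] mouth [589.6 227.   34.5] 0.78
scene 0 paddle top y 107 25.5
scene 12 paddle top y 96 107.3
scene 13 paddle top y 107 106.4
side 0 paddle top y 99 29.1
side 12 paddle top y 146 108.5
side 13 paddle top y 110 110.4
```

View pics/side13z.png

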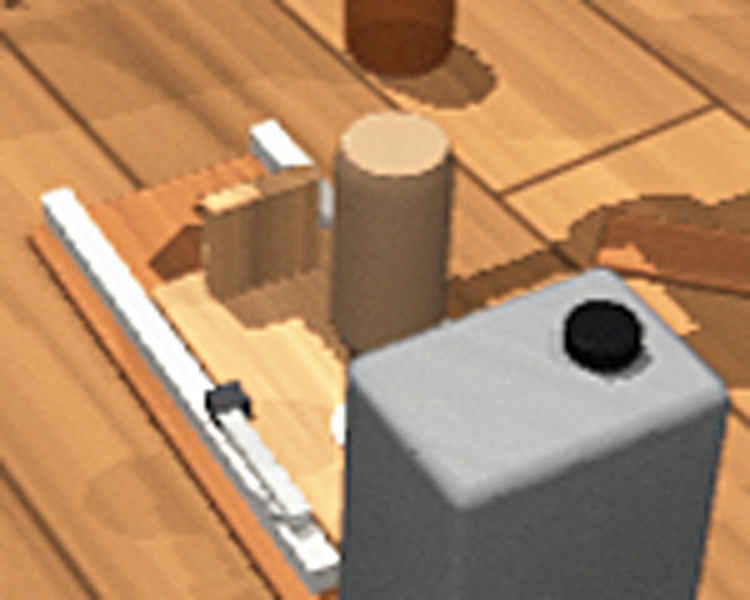

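View pics/scene13.png

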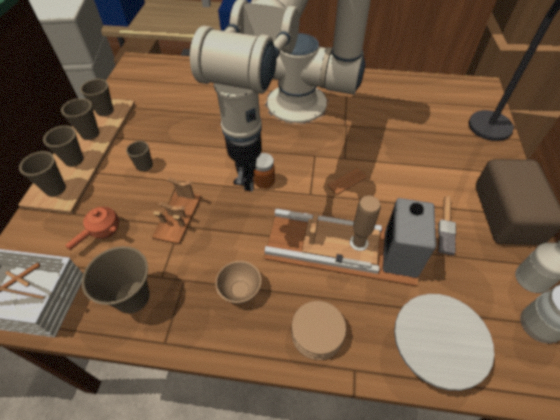

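The bottle stands upright at the blower and the carriage has stayed put. The bystanders are where they were and the arm touches nothing. Handing in.

```bash
python3 -c "
from bench import bot
print(bot.sign_off())"
```

```text
the job is handed in; nothing more can be done
None
```

The bottle is upside down on the peg and the carriage is at the blower. I handed the job in at about 26.5 s of the 64 s allowed; the hand-in gives no verdict.

**What I did:** I gripped the bottle about 40 mm from its foot, lifted it straight up, turned it over and lowered it onto the peg. At about 8 N of contact I opened the fingers, with the carriage still out. After backing away, I pushed the paddle with closed fingers.

**Last checks:**
- **Carriage:** the push force rose to 7.5 N, dropped to 2.6 N, then climbed to 20.7 N at the stop with no more motion. The cameras put the carriage's travel at about 81 mm, and it stayed put when I backed off. The tab angle itself was not measured; the click is inferred from this force pattern.
- **Bottle:** both fixed cameras fit it vertical to within about 0.002 rad, mouth at about (590.5, 226.5) mm. The fits put the mouth at about 34.4 mm, against the 36 mm collar height in the text. The mouth-to-seat distance was not measured at the end because the bottle hides the seat.
- **Other things:** the bystanders look unmoved in the last picture, and the arm stands clear with about zero force.

**What went wrong:**
- **Joint limit:** while I backed away from the bottle, joint 3 ended up at its lower limit, reading 0.169 against 0.17. The force reading was about 70 N for a moment, and I moved off at once. The bottle did not move, but this could count as a joint-range breach.
- **Camera disagreement:** the scene, side and wrist cameras disagreed by 1 to 3 mm on the peg position, so I used the bottle-to-peg offset seen within each camera.

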